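Sort mended boxes by rocking and set up the repair tray

ROBOT

A 7-joint arm with a two-finger parallel gripper is mounted at the origin on the work surface; the furniture and walls round the work are solid. World frame = base frame: x ahead of the robot, y to its left, z up, the work surface at z = 0. Lengths are in m, angles in rad, forces in N, time in s.
With the tool pointing down it reaches from about 0.4 to 0.85 m from the base axis. Payload 6.9 kg.
Tool frame: the origin (TCP) lies between the finger pads; the fingertips stand 14 mm ahead of it and the grasp point (between the pads) lies 5 mm behind it; z points along the fingers, y is the direction in which the jaws open and shut (so a half turn about z gives the same grasp; the last joint's range is limited). The gripper opens to 85 mm and grips with 20 to 120 N. Pads are 22 mm wide; open, the fingers measure 114 mm over their backs; the gripper's body (76 mm by 85 mm) begins 54 mm behind the grasp point. The pads swing forward as they close: fully open they stand 13 mm farther back than shut.
Start: joints at [-1.089, 0.507, -0.238, 1.5, 0.126, 1.149, -0.155], TCP at [0.229, 0.581, 0.245] pointing down, gripper open.
Joint ranges: [-3.08, 3.08], [-0.24, 2.05], [-1.43, 1.35], [0, 2.5], [-1.52, 4.66], [0.17, 1.96], [-2.89, 2.89]. Speed limits (rad/s): [2.39, 2.39, 3.14, 3.14, 3.14, 3.14, 3.14].

INTERFACE

Orientations are given as a unit quaternion [x, y, z, w].
In Python, from station import sensors, eyes, arm gives the robot as it stands.
- The arm moves only by the tool arm_command, never from a script. Its arguments are lists of equal length, an entry for each row: "dp": the shift along the tool's x, y, z each as a share of 0.15 m, from -1 to 1, a list of three; "spin": the turn about the tool's z as a share of 360 degrees, from -1 to 1; "claw": the gripper's target within -1 to 1 (fully open at 1, half-way at 0, shut at -1). In form: {"dp": [[x, y, z], ...], "spin": [spin, ...], "claw": [claw, ...]}. A call has 1 to 10 rows; each row is the pose to reach, as a shift and turn from the pose commanded when the call began, along the tool's axes at that moment, turning the shorter way round; what a row does not reach only later rows make up. A row lasts 1/10 s, in which the tool goes at most 50 mm and 8.59 degrees, less where a joint would pass 70% of its speed; a pose out of reach is approached as far as the arm can. A call with a number of a shift or a turn outside -1 to 1 is refused whole. A call with a gripper value outside its range is refused whole. The fingers move at their own pace and stop on an object; "newtons" is the grip in N (left out, the last holds). Time passes only in rows, so rows that repeat a pose let the fingers close. It gives the time, the measured TCP pose, the force and the opening at its end, in the units of the state.
- sensors.read_state(): the state, without advancing time (a new reading comes with each control period).
- eyes.get_image(name): name is "side" or "top"; returns a dict with "image" (400x640x3 uint8, blue, green, red), "fx", "fy", "cx", "cy" (pixels), "k1" (the pictures are not rectified: a ray, as slopes to the right and down, at radius r is drawn at 1 + k1 r^2 times it, then the intrinsics apply), "eye" and "attitude" of the camera in the world. Camera axes: x right, y down, z forward; pixel columns grow to the right and rows downward; lengths in m; the calibration is good to about 2 mm. A picture is of the moment at which its call begins. There is no depth.
- arm.hand_in(): hands the job in, once; it reports no verdict.
The state is a dict: "time": time; "joints": joint angles; "dq": joint speeds; "tau": joint torques, N m; "ee_pos": TCP position; "tcp_rot": TCP orientation; "contact_force": force on the tool from outside, world axes, zero at the start; "torque": the same for the moment, N m; "opening": finger opening in m.
Only numpy, scipy, OpenCV 4.12 (cv2) and the standard library are available. Lean on these libraries where they do the work, as an engineer would, in place of code of your own. Each camera call takes 0.05 s, during which the arm holds its last target. There are 200 camera calls.

TASK

Press down on the rim of each mended round box to find out whether it stands steady or rocks: stand the steady boxes upright on the pale wooden board, and stand the ones that rock upright in the wide bay of the dark repair tray. Lay the tools for reworking their feet flat in the same tray: the flat brush in the groove along the tray's edge with its hair end away from the robot, the steel tweezers in the groove between brush and box bay. Leave the three bottles alone.

Things in the scene. Friction and masses are not known exactly. Their poses are not given: they have to be found in the camera images.
- box1_center (a point): mended stoneware box, grey-green with gold cracks: low straight round box with flat darker lid (stuck shut), 62 mm diameter, 20 mm tall, 90 to 160 g. Site on its axis, half-way up (10 mm above its foot); z is its upward axis. All look alike and rest level; 4 or 5 of the six are present; which ones rock must be found by pressing
- box2_center (a point): box like box1, may be absent. A steady box has a flat foot as wide as its body and stays put when its rim is pressed with a few newtons; a rocking one stands on a hidden lump and tips at about 1 N: the pressed side of the rim sinks about 4 mm, the box leans about 0.15 rad, and it rights itself when let go
- box3_center (a point): box like box1, may be absent; may be steady or rock (see box2)
- box4_center (a point): box like box1, may be absent; may be steady or rock (see box2)
- box5_center (a point): box like box1, may be absent; may be steady or rock (see box2)
- box6_center (a point): box like box1, may be absent; may be steady or rock (see box2)
- box_bay (a point): centre of the floor of the wide bay (grey mat) of the dark repair tray. Tray 240 x 230 mm, fixed; floor 4 mm, walls 10 mm above the table. x along bay and grooves, roughly away from the robot; y across the tray; z up. Bay 230 mm long (x), 81 mm wide (y), for three boxes in a row along x; walls 6 mm above its floor
- brush_groove (a point): centre of the floor of the brush groove, next to the tray's outer side wall, 139 mm from the bay's centre in -y; axes as box_bay. Grooves are 34 mm wide between two pairs of grey rails, 8 mm above the floor, each 25 mm long, centred 48 mm before and behind this point; the 71 mm between is open for fingers. Tray 230 mm long inside
- tweezers_groove (a point): centre of the floor of the tweezers groove of the repair tray, the same kind of groove, between the brush groove (60 mm away) and the box bay (79 mm away); same axes
- board_top (a point): centre of the upper face of the finished board: pale wood, fixed, 250 mm (its x) by 140 mm (its y), upper face 10 mm above the table, z up; room for three boxes in a row along its x
- brush_center (a point): flat lacquer brush, long pale handle, speckled band, short yellowish hair end, lying flat: 195 mm long, 21 mm wide, 9 mm thick, 30 g. The point is at its middle, 5 mm above what it lies on; its y axis runs along the brush, the hair end is at -y, the handle end at +y; x is across, z up
- brush_hair (a point): point near the hair end of the flat brush, 90 mm from its middle
- tweezers_center (a point): plain steel tweezers lying flat: 116 mm long, 14 mm wide, 10 mm thick, 30 g. The point is at the middle, 5 mm above what they lie on; the y axis runs along them, x across, z up. Either end may point forward
- thinner_bottle: bystander: translucent bottle with screw cap, 65 mm diameter, 144 mm tall, origin under its foot; leave alone
- clear_bottle: bystander: clear glass bottle with a brown cap, 65 mm diameter, 219 mm tall, origin under its foot; leave alone
- dropper: bystander: small amber dropper bottle with black top, 30 mm diameter, 97 mm tall, origin under its foot; leave alone
Mind the look-alikes: they are no part of the job. What is shaped like the part that bears tweezers_center but blue or purple is not meant.

How it is judged:
At the end, for the whole second after the job is handed in: Rocking boxes stand upright (0.15 rad) in the tray's bay, steady boxes upright on the board, centres 15 mm inside its edge; brush and tweezers lie on the floor of their grooves, along them within 0.15 rad, within 30 mm of the middle lengthwise and 12 mm sideways, hair end at the far end (x of lump_a in the frame of box_bay between -0.095 and 0.095 m and y of lump_a in the frame of box_bay between -0.022 and 0.022 m and z of lump_a in the frame of box_bay between -0.003 and 0.004 m and angle between each of lump_a, lump_h, lump_q, flat_foot_d, flat_foot_k, flat_foot_s's own z axis and vertical below 0.15 rad and x of lump_h in the frame of box_bay between -0.095 and 0.095 m and y of lump_h in the frame of box_bay between -0.022 and 0.022 m and z of lump_h in the frame of box_bay between -0.003 and 0.004 m and x of lump_q in the frame of box_bay between -0.095 and 0.095 m and y of lump_q in the frame of box_bay between -0.022 and 0.022 m and z of lump_q in the frame of box_bay between -0.003 and 0.004 m and x of flat_foot_d in the frame of board_top between -0.11 and 0.11 m and y of flat_foot_d in the frame of board_top between -0.055 and 0.055 m and z of flat_foot_d in the frame of board_top between -0.003 and 0.004 m and x of flat_foot_k in the frame of board_top between -0.11 and 0.11 m and y of flat_foot_k in the frame of board_top between -0.055 and 0.055 m and z of flat_foot_k in the frame of board_top between -0.003 and 0.004 m and x of flat_foot_s in the frame of board_top between -0.11 and 0.11 m and y of flat_foot_s in the frame of board_top between -0.055 and 0.055 m and z of flat_foot_s in the frame of board_top between -0.003 and 0.004 m and x of brush_center in the frame of brush_groove between -0.03 and 0.03 m and y of brush_center in the frame of brush_groove between -0.012 and 0.012 m and z of brush_center in the frame of brush_groove between -0.002 and 0.0095 m and angle between the y axis of brush_center and the x axis of brush_groove, either way round below 0.15 rad and x of tweezers_center in the frame of tweezers_groove between -0.03 and 0.03 m and y of tweezers_center in the frame of tweezers_groove between -0.012 and 0.012 m and z of tweezers_center in the frame of tweezers_groove between -0.002 and 0.0095 m and angle between the y axis of tweezers_center and the x axis of tweezers_groove, either way round below 0.15 rad and x of brush_hair in the frame of brush_groove above 0.04 m); the robot touches nothing.
It fails at once if the translucent bottle is pushed more than 30 mm or tipped (distance of thinner_bottle from where it was at the start of the episode above 0.03 m or angle between thinner_bottle's own z axis and vertical above 0.5 rad).
It fails at once if the clear bottle is pushed more than 30 mm or tipped (distance of clear_bottle from where it was at the start of the episode above 0.03 m or angle between clear_bottle's own z axis and vertical above 0.5 rad).
It fails at once if the dropper bottle is pushed more than 30 mm or tipped (distance of dropper from where it was at the start of the episode above 0.03 m or angle between dropper's own z axis and vertical above 0.5 rad).
Of box1, box2, box3, box4, box5, box6 only 4 to 5 are there at a start; the rules pass over those that are not, and their reading is None.
At some moment in a run one of box1, box2, box3, box4, box5, box6, flat_brush, tweezers may be knocked a few centimetres aside while the robot is not near it.
It also fails if it takes over 210 s, if anything falls off the work surface, if the arm or the gripper's body presses on something with over 40 N, if the wrist force passes 120 N, or if a joint passes its speed limit or range.

## Working session

There is one attempt and no reset: what is moved stays moved. The work goes in short steps, Python scripts to look and compute and a tool call to move; the robot and the scene stay as the last step left them, time stands still between calls to the robot, and variables do not carry over. Pictures are saved under pics/ and viewed, about 12 in all and at most 16, crops included, and the job is handed in when it is done.

Besides the shell and the picture viewer there is one more tool, called after "Emit:" by a JSON object that holds its "name" and its "arguments", one argument or row to a line. arm_command: Moves the arm, as the interface text tells. Shift numbers are shares of 0.15 m and turn numbers shares of 360 degrees, none past 1 either way. Its arguments: {"type":"object","properties":{"dp":{"type":"array"},"spin":{"type":"array"},"claw":{"type":"array"},"newtons":{"type":"number"}},"required":["dp","spin","claw"]}

```bash
mkdir -p pics; ls
cat > h.py <<'E'
import numpy as np,cv2
from scipy.spatial.transform import Rotation as R
from station import sensors,eyes,arm
def snap(n,f):
    d=eyes.get_image(n); cv2.imwrite(f'pics/{f}.png',d['image']); return d
def pt(d,u,v,z):
    K=np.array([[d['fx'],0,d['cx']],[0,d['fy'],d['cy']],[0,0,1.]])
    p=cv2.undistortPoints(np.array([[[u,v]]],float),K,np.array([d['k1'],0,0,0.]))[0,0] if 0 else inv(d,u,v)
    r=rot(d)@np.array([p[0],p[1],1.]); e=np.array(d['eye'])[:3]
    return e+r*(z-e[2])/r[2]
def inv(d,u,v):
    a=np.array([(u-d['cx'])/d['fx'],(v-d['cy'])/d['fy']]); x=a.copy()
    for _ in range(30): x=a/(1+d['k1']*(x@x))
    return x
def rot(d):
    q=np.array(d['attitude'],float); return q if q.shape==(3,3) else R.from_quat(q).as_matrix()
def px(d,P):
    c=rot(d).T@(np.array(P)-np.array(d['eye'])[:3]); x=c[:2]/c[2]; x=x*(1+d['k1']*(x@x))
    return x[0]*d['fx']+d['cx'],x[1]*d['fy']+d['cy']
E
python3 - <<'E'
from h import *
for n in('top','side'):
    d=snap(n,n+'0'); print({k:d[k] for k in d if k!='image'})
s=sensors.read_state(); print(s)
E
```

```text
pics
{'fx': 489.669686054572, 'fy': 489.669686054572, 'cx': 315.6804004598406, 'cy': 205.0183124280886, 'k1': 0.031218530285928976, 'eye': array([0.35371032, 0.0082602 , 1.25508251]), 'attitude': array([ 0.70796783, -0.7031349 ,  0.04909575, -0.04441254])}
{'fx': 511.24873982943143, 'fy': 511.24873982943143, 'cx': 319.80446757859437, 'cy': 201.7995199221054, 'k1': 0.020059431609416943, 'eye': array([0.95501463, 0.57407222, 1.06962286]), 'attitude': array([ 0.30905756,  0.90421904, -0.27891989, -0.09526302])}
{'time': 0.1, 'joints': array([-1.08950163,  0.50827129, -0.23749708,  1.50100805,  0.12573639,
        1.14886055, -0.1547918 ]), 'dq': array([ 1.18969415e-04, -1.78670178e-03,  3.94686220e-04, -1.18757406e-03,
       -3.40918118e-04, -3.78590277e-05,  8.15005804e-04]), 'tau': array([-5.57832376e-03, -6.21842623e+01, -2.19492875e+00, -2.50206113e+01,
        1.24798680e-02,  7.82119489e-03, -4.58652337e-06]), 'ee_pos': array([0.22932911, 0.58097601, 0.24451306]), 'tcp_rot': array([ 1.86792662e-01,  9.82399051e-01, -7.70686500e-04, -1.11890503e-04]), 'contact_force': array([-0.09307953, -0.42788503,  0.38898576]), 'torque': array([-0.04180416,  0.00031315, -0.01146965]), 'opening': 0.08559924036178256}
```

View pics/top0.png

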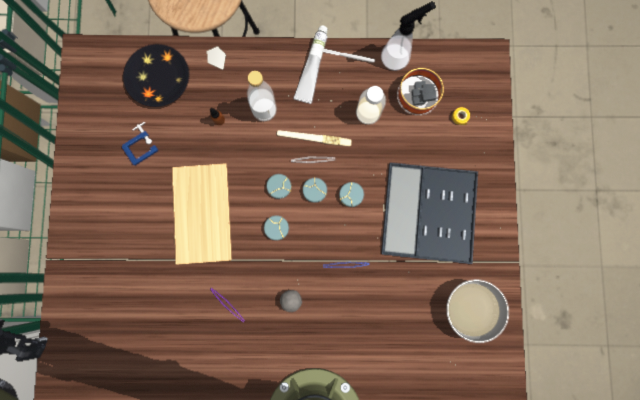

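View pics/side0.png

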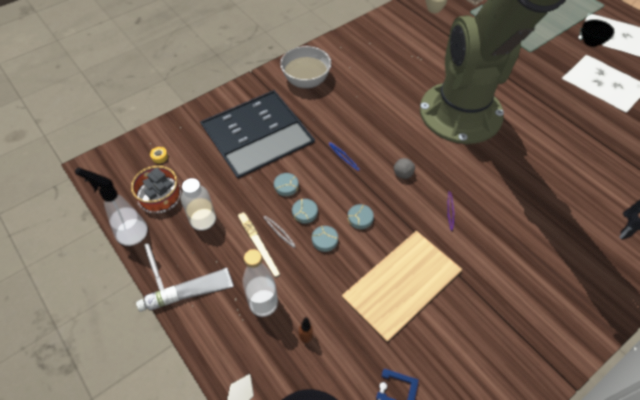

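The boxes are at top pixels (279,186), (315,190), (351,194) and (276,228). There are three tweezers: steel at (313,159), blue at (345,265) and purple at (227,305). Only the plain steel pair fits the description. I'll confirm it, and which end of the brush has the hair, in an enlarged crop.

Run:
```python
from h import *
d=eyes.get_image('top'); im=d['image']
c=cv2.resize(im[115:275,170:490],None,fx=2.5,fy=2.5,interpolation=cv2.INTER_CUBIC); cv2.imwrite('pics/crop1.png',c)
hsv=cv2.cvtColor(im,cv2.COLOR_BGR2HSV)
m=np.zeros(im.shape[:2],np.uint8)
for(u,v)in[(279,186),(315,190),(351,194),(276,228)]: print(hsv[v+6,u+6],hsv[v-8,u-4])
m=cv2.inRange(hsv,(75,40,70),(105,255,255)); m=cv2.morphologyEx(m,cv2.MORPH_CLOSE,np.ones((5,5)))
n,l,s,ce=cv2.connectedComponentsWithStats(m)
for i in range(1,n):
    if s[i,4]>200: print('teal',ce[i].round(1),s[i],pt(d,*ce[i],0.018).round(4))
for nm,u,v,z in[('brushL',278,134,.008),('brushR',351,143,.008),('twL',292,160,.008),('twR',335,159,.008),
 ('boardTL',173,166,.01),('TR',227,164,.01),('BR',231,262,.01),('BL',177,264,.01),
 ('trayTL',388,164,.01),('TR',477,172,.01),('BR',470,263,.01),('BL',382,254,.01),('matTL',391,166,.004),('matTR',421,168,.004),('matBR',416,256,.004),('matBL',385,253,.004),
 ('thin',369,117,0),('clear',263,118,0),('drop',218,122,0)]: print(nm,pt(d,u,v,z).round(3))
```

```text
[ 92  46 182] [ 90  46 179]
[ 91  44 185] [ 92  46 183]
[ 91  43 189] [ 91  47 186]
[ 38  39 192] [ 51  28 185]
teal [459.9 178.6] [434 169  40  31 259] [ 0.5895 -0.369   0.018 ]
teal [430.2 183.3] [422 170  21  25 265] [ 0.5768 -0.2927  0.018 ]
teal [278.  185.9] [267 175  23  23 401] [0.5672 0.0974 0.018 ]
teal [314.3 189.8] [303 179  23  23 410] [0.5578 0.0045 0.018 ]
teal [351.1 194.1] [340 183  23  23 408] [ 0.5473 -0.0898  0.018 ]
teal [275.8 227.7] [265 217  23  22 403] [0.4598 0.1012 0.018 ]
brushL [0.706 0.1   0.008]
brushR [ 0.684 -0.091  0.008]
twL [0.637 0.063 0.008]
twR [ 0.641 -0.049  0.008]
boardTL [0.618 0.369 0.01 ]
TR [0.625 0.231 0.01 ]
BR [0.373 0.213 0.01 ]
BL [0.367 0.348 0.01 ]
trayTL [ 0.628 -0.186  0.01 ]
TR [ 0.609 -0.416  0.01 ]
BR [ 0.375 -0.39   0.01 ]
BL [ 0.396 -0.168  0.01 ]
matTL [ 0.624 -0.195  0.004]
matTR [ 0.62  -0.273  0.004]
matBR [ 0.391 -0.255  0.004]
matBL [ 0.398 -0.177  0.004]
thin [ 0.757 -0.139  0.   ]
clear [0.752 0.141 0.   ]
drop [0.74  0.259 0.   ]
```

View pics/crop1.png

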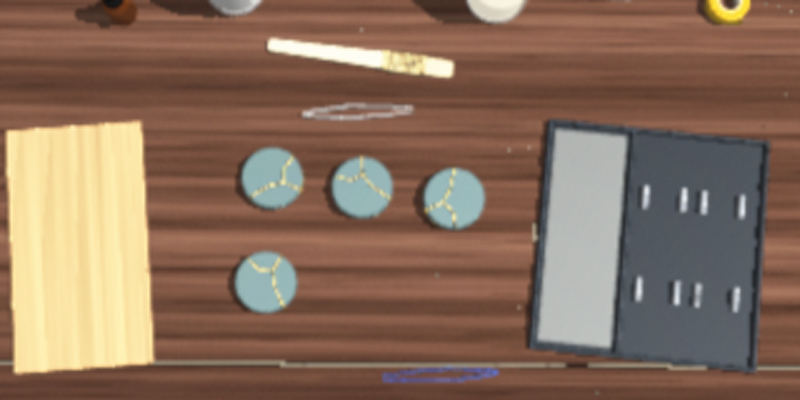

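The crop confirms the steel tweezers at top px (313,159). On the brush, the speckled band and hair end are on the right, at px (351,143). Next is a planning helper and the tray and board frames.

```bash
cat >> h.py <<'E'
def pose():
    s=sensors.read_state(); M=R.from_quat(s['tcp_rot']).as_matrix()
    return s,np.array(s['ee_pos']),np.degrees(np.arctan2(M[1,0],M[0,0])),M
def plan(*ways):
    """ways: (x,y,z,jaw_deg or None); prints shares for chained calls. jaw_deg = direction of jaw axis mod 180"""
    s,p,psi,M=pose(); print('t',round(s['time'],1),'p',p.round(4),'jaw',round((psi-90)%180,1),'tilt',M[2,2].round(4),'F',np.round(s['contact_force'],1),'open',round(s['opening'],4),'j7',round(s['joints'][6],2))
    for w in ways:
        t=np.array(w[:3]); dpsi=0
        if w[3] is not None: dpsi=(w[3]+90-psi+90)%180-90
        while True:
            a=np.radians(psi); ax=np.array([[np.cos(a),np.sin(a),0],[np.sin(a),-np.cos(a),0],[0,0,-1]])
            d=ax@(t-p); k=max(1,np.abs(d).max()/.15); d=d/k
            sh=np.round(d/.15,3); sp=round(-dpsi/360,3)
            print('  dp',sh.tolist(),'spin',sp,'rows>=',int(max(np.ceil(np.linalg.norm(d)/.05),np.ceil(abs(dpsi)/8.59))),'->',(p+ax.T@(sh*.15)).round(4).tolist())
            p=p+ax.T@(sh*.15); psi+=dpsi; dpsi=0
            if k==1: break
E
python3 - <<'E'
from h import *
d=eyes.get_image('top')
f=lambda c,z:pt(d,c[0]/2.5+170-.3,c[1]/2.5+115-.3,z)
T=np.array([f(c,.01) for c in[(549,121),(768,143),(752,370),(530,347)]])
print('tray',T.round(4).tolist(),T.mean(0))
rails=np.array([f(c,.012) for c in[(645,196),(684,200),(704,202),(742,206),(639,289),(677,293),(698,294),(736,299)]])
print('tw groove',rails[[0,1,4,5]].mean(0),'br groove',rails[[2,3,6,7]].mean(0))
yx=lambda v:np.degrees(np.arctan2(v[1],v[0]))
print('tray yaw',yx(T[0]-T[3]),yx(T[1]-T[2]),yx(T[0]-T[1])-90,yx(T[3]-T[2])-90, yx(rails[0:4].mean(0)-rails[4:].mean(0)))
m=np.array([f(c,.005) for c in[(553,127),(628,134),(612,353),(536,346)]]);print('mat',m.mean(0))
B=np.array([f(c,.01) for c in[(7,130),(141,121),(153,362),(14,373)]]);print('board',B.mean(0),yx(B[0]-B[3]),yx(B[1]-B[2]))
br=[f((268,45),.008),f((453,70),.008)];tw=[f((303,114),.007),f((413,108),.007)]
for n,q in(('br',br),('tw',tw)):print(n,q,(q[0]+q[1])/2,yx(q[0]-q[1]))
plan((.567,.127,.10,0),(.567,.127,.045,0))
E
```

```text
tray [[0.6306, -0.1898, 0.01], [0.6089, -0.4157, 0.01], [0.3756, -0.3909, 0.01], [0.3969, -0.1674, 0.01]] [ 0.50298959 -0.29098218  0.01      ]
tw groove [ 0.50238686 -0.30247209  0.012     ] br groove [ 0.49691876 -0.36217203  0.012     ]
tray yaw -5.472811161404134 -6.071426200199964 -5.488148386647026 -5.445012915600458 -5.4667461563602355
mat [ 0.50839888 -0.22321749  0.005     ]
board [0.49767652 0.29229896 0.01      ] 4.188223981390152 4.532740760104325
br [array([0.70992365, 0.10322036, 0.008     ]), array([ 0.68470085, -0.0904715 ,  0.008     ])] [0.69731225 0.00637443 0.008     ] 82.58062159682986
tw [array([0.63675022, 0.0657149 , 0.007     ]), array([ 0.64404865, -0.04876031,  0.007     ])] [0.64039944 0.0084773  0.007     ] 93.64798418311508
t 0.2 p [0.2294 0.5811 0.2448] jaw 68.5 tilt -1.0 F [-0.2  0.1  0.3] open 0.0854 j7 -0.15
  dp [-1.0, -0.621, 0.301] spin 0.19 rows>= 8 -> [0.3347, 0.4394, 0.1996]
  dp [-1.0, 0.744, 0.319] spin 0.0 rows>= 4 -> [0.4463, 0.2894, 0.1518]
  dp [-1.0, 0.743, 0.319] spin 0.0 rows>= 4 -> [0.5577, 0.1394, 0.1039]
  dp [-0.082, 0.062, 0.026] spin 0.0 rows>= 1 -> [0.567, 0.1271, 0.1]
  dp [-0.0, -0.0, 0.367] spin -0.0 rows>= 2 -> [0.567, 0.1271, 0.045]
```

Emit:
{"name": "arm_command", "arguments": {
  "dp": [
    [-1,-0.62,0.3],
    [-1,-0.62,0.3],
    [-1,-0.62,0.3],
    [-1,-0.62,0.3],
    [-1,-0.62,0.3],
    [-1,-0.62,0.3],
    [-1,-0.62,0.3],
    [-1,-0.62,0.3],
    [-1,-0.62,0.3]
  ],
  "spin": [0.19,0.19,0.19,0.19,0.19,0.19,0.19,0.19,0.19],
  "claw": [-1,-1,-1,-1,-1,-1,-1,-1,-1]
}}

```text
time: 1.1
ee_pos: [0.3346, 0.4398, 0.2001]
tcp_rot: [0.707, 0.707, -0.0, 0.0]
contact_force: [0.1, -0.7, 0.2]
opening: -0.0001
```

Emit:
{"name": "arm_command", "arguments": {
  "dp": [
    [-1,0.744,0.32],
    [-1,0.744,0.32],
    [-1,0.744,0.32],
    [-1,0.744,0.32],
    [-1,0.744,0.32]
  ],
  "spin": [0,0,0,0,0],
  "claw": [-1,-1,-1,-1,-1]
}}

```text
time: 1.6
ee_pos: [0.45, 0.2831, 0.1511]
tcp_rot: [0.708, 0.706, -0.001, 0.002]
contact_force: [1.3, 0.5, -0.5]
opening: 0.0001
```

Emit:
{"name": "arm_command", "arguments": {
  "dp": [
    [-1,0.744,0.32],
    [-1,0.744,0.32],
    [-1,0.744,0.32],
    [-1,0.744,0.32],
    [-1,0.744,0.32],
    [-1,0.744,0.32]
  ],
  "spin": [0,0,0,0,0,0],
  "claw": [-1,-1,-1,-1,-1,-1]
}}

```text
time: 2.2
ee_pos: [0.5585, 0.1394, 0.1038]
tcp_rot: [0.706, 0.708, -0.0, -0.0]
contact_force: [-0.7, 0.9, 1.1]
opening: -0.0002
```

Emit:
{"name": "arm_command", "arguments": {
  "dp": [
    [-0.08,0.06,0.2],
    [-0.08,0.06,0.42],
    [-0.08,0.06,0.452],
    [-0.08,0.06,0.452],
    [-0.08,0.06,0.452],
    [-0.08,0.06,0.452]
  ],
  "spin": [0,0,0,0,0,0],
  "claw": [-1,-1,-1,-1,-1,-1]
}}

```text
time: 2.8
ee_pos: [0.5681, 0.129, 0.0381]
tcp_rot: [0.706, 0.708, 0.001, 0.001]
contact_force: [0.1, 1.0, 0.0]
opening: 0.0003
```

Emit:
{"name": "arm_command", "arguments": {
  "dp": [
    [0,0,0.0067],
    [0,0,0.0133],
    [0,0,0.0133]
  ],
  "spin": [0,0,0],
  "claw": [-1,-1,-1]
}}

```text
time: 3.1
ee_pos: [0.5674, 0.1281, 0.0348]
tcp_rot: [0.707, 0.708, 0.0, 0.0]
contact_force: [-0.4, 0.1, -0.9]
opening: -0.0001
```

Emit:
{"name": "arm_command", "arguments": {
  "dp": [
    [0,0,0.005],
    [0,0,0.01],
    [0,0,0.01]
  ],
  "spin": [0,0,0],
  "claw": [-1,-1,-1]
}}

```text
time: 3.4
ee_pos: [0.5673, 0.1282, 0.0329]
tcp_rot: [0.707, 0.708, 0.0, -0.0]
contact_force: [0.3, -0.5, 1.2]
opening: -0.0001
```

Emit:
{"name": "arm_command", "arguments": {
  "dp": [
    [0,0,0.005],
    [0,0,0.01],
    [0,0,0.01]
  ],
  "spin": [0,0,0],
  "claw": [-1,-1,-1]
}}

```text
time: 3.7
ee_pos: [0.5674, 0.1283, 0.0315]
tcp_rot: [0.707, 0.708, 0.0, -0.0]
contact_force: [0.8, 1.2, 1.2]
opening: 0.0001
```

Emit:
{"name": "arm_command", "arguments": {
  "dp": [
    [0,0,0.005],
    [0,0,0.01],
    [0,0,0.01]
  ],
  "spin": [0,0,0],
  "claw": [-1,-1,-1]
}}

```text
time: 4.0
ee_pos: [0.5677, 0.1284, 0.031]
tcp_rot: [0.707, 0.708, 0.001, 0.0]
contact_force: [-2.3, 1.7, 11.0]
opening: -0.0001
```

Run:
```python
from h import *
d=snap('side','p1'); u,v=px(d,(.567,.11,.02)); u,v=int(u),int(v); print(u,v)
im=d['image'][max(0,v-60):v+60,u-80:u+80]; cv2.imwrite('pics/p1c.png',cv2.resize(im,None,fx=4,fy=4,interpolation=cv2.INTER_CUBIC)); plan()
```

```text
329 240
t 4.0 p [0.5677 0.1284 0.031 ] jaw 0.1 tilt -1.0 F [-1.5  1.  11.8] open -0.0001 j7 -0.19
```

View pics/p1c.png

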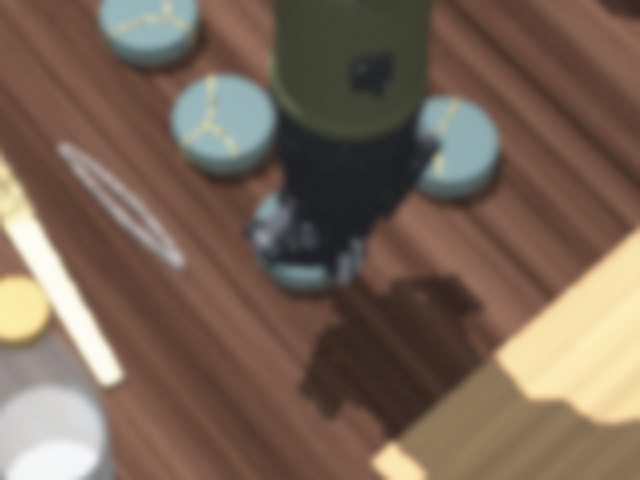

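Emit:
{"name": "arm_command", "arguments": {
  "dp": [
    [0,0,-0.1],
    [0,0,-0.1],
    [-0.3,-0.03,-0.1],
    [-0.625,-0.065,-0.1],
    [-0.625,-0.065,-0.1],
    [-0.625,-0.065,-0.05],
    [-0.625,-0.065,-0.033],
    [-0.625,-0.065,-0.033],
    [-0.625,-0.065,-0.033]
  ],
  "spin": [0,0,0,0,0,0,0,0,0],
  "claw": [-1,-1,-1,-1,-1,-1,-1,-1,-1]
}}

```text
time: 4.95
ee_pos: [0.5576, 0.036, 0.0343]
tcp_rot: [0.706, 0.708, -0.0, -0.0]
contact_force: [0.5, 1.0, 0.5]
opening: 0.0001
```

Emit:
{"name": "arm_command", "arguments": {
  "dp": [
    [0,0,0.005],
    [0,0,0.01],
    [0,0,0.01]
  ],
  "spin": [0,0,0],
  "claw": [-1,-1,-1]
}}

```text
time: 5.25
ee_pos: [0.5577, 0.0359, 0.0341]
tcp_rot: [0.706, 0.708, 0.0, -0.0]
contact_force: [-2.8, 2.1, 8.8]
opening: 0.0001
```

Emit:
{"name": "arm_command", "arguments": {
  "dp": [
    [0,0,0.005],
    [0,0,0.01],
    [0,0,0.01]
  ],
  "spin": [0,0,0],
  "claw": [-1,-1,-1]
}}

```text
time: 5.55
ee_pos: [0.5578, 0.036, 0.0338]
tcp_rot: [0.706, 0.708, 0.001, -0.0]
contact_force: [-5.8, 2.2, 24.1]
opening: -0.0
```

Emit:
{"name": "arm_command", "arguments": {
  "dp": [
    [0,0,-0.1],
    [0,0,-0.1],
    [-0.32,-0.04,-0.1],
    [-0.64,-0.07,-0.1],
    [-0.64,-0.07,-0.1],
    [-0.64,-0.07,-0.05],
    [-0.64,-0.07,-0.02],
    [-0.64,-0.07,-0.02],
    [-0.64,-0.07,-0.02]
  ],
  "spin": [0,0,0,0,0,0,0,0,0],
  "claw": [-1,-1,-1,-1,-1,-1,-1,-1,-1]
}}

```text
time: 6.45
ee_pos: [0.5473, -0.0601, 0.0344]
tcp_rot: [0.706, 0.708, -0.0, -0.0]
contact_force: [0.4, 0.9, -0.4]
opening: -0.0002
```

Emit:
{"name": "arm_command", "arguments": {
  "dp": [
    [0,0,0.005],
    [0,0,0.01],
    [0,0,0.01]
  ],
  "spin": [0,0,0],
  "claw": [-1,-1,-1]
}}

```text
time: 6.75
ee_pos: [0.5475, -0.0612, 0.0335]
tcp_rot: [0.706, 0.708, 0.0, 0.0]
contact_force: [-0.4, 2.4, 1.5]
opening: -0.0002
```

Emit:
{"name": "arm_command", "arguments": {
  "dp": [
    [0,0,0.005],
    [0,0,0.01],
    [0,0,0.01]
  ],
  "spin": [0,0,0],
  "claw": [-1,-1,-1]
}}

```text
time: 7.05
ee_pos: [0.5474, -0.0615, 0.0319]
tcp_rot: [0.707, 0.708, 0.0, -0.0]
contact_force: [0.4, 1.3, 1.7]
opening: 0.0001
```

Run:
```python
from h import *
s,p,_,_=pose()
plan((p[0],p[1],.055,0),(.460,.132,.055,0),(.460,.132,.0345,0))
```

```text
t 7.0 p [ 0.5474 -0.0615  0.0319] jaw 0.1 tilt -1.0 F [0.4 1.3 1.7] open 0.0001 j7 0.11
  dp [0.0, 0.0, -0.154] spin 0.0 rows>= 1 -> [0.5474, -0.0615, 0.055]
  dp [1.0, -0.452, 0.0] spin -0.0 rows>= 4 -> [0.4796, 0.0885, 0.055]
  dp [0.29, -0.131, 0.0] spin 0.0 rows>= 1 -> [0.4599, 0.132, 0.055]
  dp [0.0, 0.0, 0.137] spin -0.0 rows>= 1 -> [0.4599, 0.132, 0.0345]
```

Emit:
{"name": "arm_command", "arguments": {
  "dp": [
    [0,0,-0.16],
    [0,0,-0.16],
    [1,-0.45,-0.16],
    [1,-0.45,-0.16],
    [1,-0.45,-0.16],
    [1,-0.45,-0.16],
    [1,-0.45,-0.16]
  ],
  "spin": [0,0,0,0,0,0,0],
  "claw": [-1,-1,-1,-1,-1,-1,-1]
}}

```text
time: 7.75
ee_pos: [0.4783, 0.091, 0.0556]
tcp_rot: [0.705, 0.709, -0.0, -0.001]
contact_force: [0.3, 0.0, 0.1]
opening: 0.0004
```

Emit:
{"name": "arm_command", "arguments": {
  "dp": [
    [0.29,-0.13,0],
    [0.29,-0.13,0.07],
    [0.29,-0.13,0.143],
    [0.29,-0.13,0.143],
    [0.29,-0.13,0.143],
    [0.29,-0.13,0.143]
  ],
  "spin": [0,0,0,0,0,0],
  "claw": [-1,-1,-1,-1,-1,-1]
}}

```text
time: 8.35
ee_pos: [0.4607, 0.1304, 0.0346]
tcp_rot: [0.707, 0.707, -0.0, 0.0]
contact_force: [-0.2, -0.6, 0.3]
opening: 0.0001
```

Emit:
{"name": "arm_command", "arguments": {
  "dp": [
    [0,0,0.005],
    [0,0,0.01],
    [0,0,0.01]
  ],
  "spin": [0,0,0],
  "claw": [-1,-1,-1]
}}

```text
time: 8.65
ee_pos: [0.4603, 0.1317, 0.0331]
tcp_rot: [0.707, 0.707, 0.0, 0.0]
contact_force: [0.0, 0.1, 0.3]
opening: -0.0
```

Emit:
{"name": "arm_command", "arguments": {
  "dp": [
    [0,0,0.005],
    [0,0,0.01],
    [0,0,0.01]
  ],
  "spin": [0,0,0],
  "claw": [-1,-1,-1]
}}

```text
time: 8.95
ee_pos: [0.4602, 0.1319, 0.0315]
tcp_rot: [0.707, 0.708, 0.0, 0.0]
contact_force: [-0.3, 2.1, 2.0]
opening: 0.0004
```

Run:
```python
from h import *
s,p,_,_=pose()
plan((p[0],p[1],.10,None),(.6975,.0064,.10,-7.4),(.6975,.0064,.0155,-7.4))
```

```text
t 8.9 p [0.4602 0.1319 0.0315] jaw 0.1 tilt -1.0 F [-0.3  2.1  2. ] open 0.0004 j7 -0.23
  dp [0.0, 0.0, -0.457] spin 0.0 rows>= 2 -> [0.4602, 0.1319, 0.1001]
  dp [-0.531, 1.0, 0.0] spin 0.021 rows>= 4 -> [0.6104, 0.0525, 0.1001]
  dp [-0.23, 0.616, 0.0] spin 0.0 rows>= 2 -> [0.6975, 0.0064, 0.1001]
  dp [0.0, -0.0, 0.564] spin -0.0 rows>= 2 -> [0.6975, 0.0064, 0.0155]
```

Boxes 1, 3 and 4 rock: they sank about 3 mm or more at 1–2 N. Box 2 is steady, taking 24 N with no sinking. Next, the brush.

Emit:
{"name": "arm_command", "arguments": {
  "dp": [
    [0,0,-0.46],
    [0,0,-0.46],
    [-0.3,0.5,-0.46],
    [-0.53,1,-0.46],
    [-0.53,1,-0.46],
    [-0.53,1,-0.46],
    [-0.53,1,-0.46],
    [-0.53,1,-0.46]
  ],
  "spin": [0,0,0.021,0.021,0.021,0.021,0.021,0.021],
  "claw": [-1,-1,0,0,0,0,0,0]
}}

```text
time: 9.75
ee_pos: [0.6093, 0.0523, 0.0998]
tcp_rot: [0.752, 0.659, -0.001, -0.001]
contact_force: [-0.9, 0.4, -0.8]
opening: 0.0428
```

Emit:
{"name": "arm_command", "arguments": {
  "dp": [
    [-0.23,0.616,0],
    [-0.23,0.616,0],
    [-0.23,0.616,0.1],
    [-0.23,0.616,0.2],
    [-0.23,0.616,0.2],
    [-0.23,0.616,0.2]
  ],
  "spin": [0,0,0,0,0,0],
  "claw": [0,0,0,0,0,0]
}}

```text
time: 10.35
ee_pos: [0.6956, 0.0079, 0.07]
tcp_rot: [0.751, 0.66, -0.001, -0.001]
contact_force: [0.1, 0.2, -0.2]
opening: 0.0427
```

Run:
```python
from h import *
plan((.6975,.0064,.016,-7.4))
d=snap('top','b1'); im=d['image'][110:210,230:390]; a=cv2.resize(im,None,fx=4,fy=4,interpolation=cv2.INTER_CUBIC); cv2.imwrite('pics/b1c.png',a)
```

```text
t 10.3 p [0.6956 0.0079 0.07  ] jaw 172.6 tilt -1.0 F [ 0.1  0.2 -0.2] open 0.0427 j7 -0.09
  dp [-0.008, 0.014, 0.36] spin 0.0 rows>= 2 -> [0.6976, 0.0064, 0.016]
```

View pics/b1c.png

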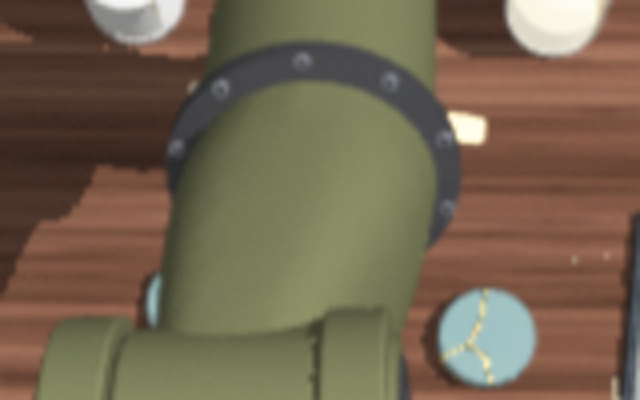

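The brush's hair end is still at px (352,142), so it hasn't moved. Grasping it.

Emit:
{"name": "arm_command", "arguments": {
  "dp": [
    [-0.01,0.014,0.18],
    [-0.01,0.014,0.36],
    [-0.01,0.014,0.36],
    [-0.01,0.014,0.36],
    [-0.01,0.014,0.36],
    [-0.01,0.014,0.36],
    [-0.01,0.014,0.36],
    [-0.01,0.014,0.36]
  ],
  "spin": [0,0,0,0,0,0,0,0],
  "claw": [0,0,0,-1,-1,-1,-1,-1],
  "newtons": 25
}}

```text
time: 11.2
ee_pos: [0.7002, 0.0045, 0.0184]
tcp_rot: [0.752, 0.659, 0.001, 0.001]
contact_force: [-0.7, 0.8, 6.7]
opening: 0.0158
```

Emit:
{"name": "arm_command", "arguments": {
  "dp": [
    [0,0,-0.2],
    [0,0,-0.4],
    [0,0,-0.6],
    [0,0,-0.6],
    [0,0,-0.6]
  ],
  "spin": [0,0,0,0,0],
  "claw": [-1,-1,-1,-1,-1]
}}

```text
time: 11.7
ee_pos: [0.6997, 0.0043, 0.1078]
tcp_rot: [0.752, 0.659, 0.001, 0.001]
contact_force: [-0.2, -0.9, -0.1]
opening: 0.016
```

Run:
```python
from h import *
s,p,_,_=pose()
plan((.60,-.20,.105,None),(.496,-.362,.105,84.5),(.496,-.362,.03,84.5))
```

```text
t 11.7 p [0.6997 0.0043 0.1078] jaw 172.5 tilt -1.0 F [-0.2 -0.9 -0.1] open 0.016 j7 -0.09
  dp [-1.0, -0.335, 0.013] spin 0.0 rows>= 4 -> [0.6303, -0.1379, 0.1058]
  dp [-0.437, -0.146, 0.006] spin 0.0 rows>= 2 -> [0.6, -0.2, 0.1049]
  dp [-1.0, -0.471, -0.0] spin 0.244 rows>= 11 -> [0.5104, -0.3395, 0.1049]
  dp [-0.081, 0.159, -0.0] spin 0.0 rows>= 1 -> [0.496, -0.3621, 0.1049]
  dp [-0.0, -0.0, 0.5] spin -0.0 rows>= 2 -> [0.496, -0.3621, 0.0299]
```

Run:
```python
from h import *
plan((.64,-.12,.105,38.5),(.535,-.25,.105,84.5),(.496,-.362,.105,84.5))
d=snap('side','b2'); u,v=px(d,(.70,.0,.1)); u,v=int(u),int(v)
im=d['image'][max(0,v-75):v+75,max(0,u-100):u+100]; cv2.imwrite('pics/b2c.png',cv2.resize(im,None,fx=4,fy=4,interpolation=cv2.INTER_CUBIC)); print(im.shape,u,v)
```

```text
t 11.7 p [0.6997 0.0043 0.1078] jaw 172.5 tilt -1.0 F [-0.2 -0.9 -0.1] open 0.016 j7 -0.09
  dp [-0.874, -0.286, 0.019] spin -0.128 rows>= 6 -> [0.64, -0.1201, 0.1049]
  dp [-0.223, -1.0, -0.0] spin -0.128 rows>= 6 -> [0.5435, -0.2396, 0.1049]
  dp [0.049, -0.074, -0.0] spin 0.0 rows>= 1 -> [0.5351, -0.25, 0.1049]
  dp [0.188, -0.768, -0.0] spin -0.0 rows>= 3 -> [0.496, -0.3619, 0.1049]
(150, 200, 3) 252 220
```

View pics/b2c.png

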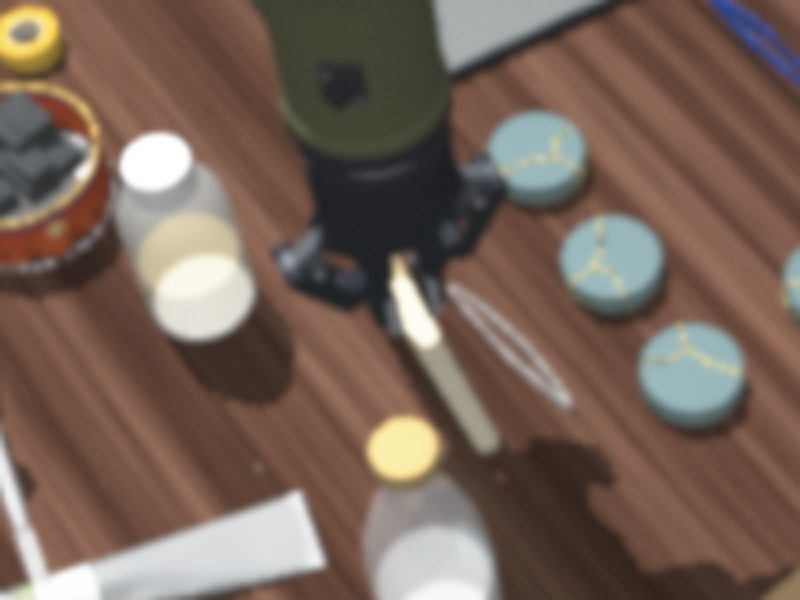

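The brush is held level near its middle. Now carrying it to its groove with the hair end turned forward.

Emit:
{"name": "arm_command", "arguments": {
  "dp": [
    [-0.3,-0.1,0.02],
    [-0.6,-0.2,0.02],
    [-0.87,-0.286,0.02],
    [-0.87,-0.286,0.02],
    [-0.87,-0.286,0.02],
    [-0.87,-0.286,0.02],
    [-0.87,-0.286,0.02]
  ],
  "spin": [-0.128,-0.128,-0.128,-0.128,-0.128,-0.128,-0.128],
  "claw": [-1,-1,-1,-1,-1,-1,-1]
}}

```text
time: 12.45
ee_pos: [0.6388, -0.1196, 0.1021]
tcp_rot: [0.434, 0.901, -0.0, -0.001]
contact_force: [0.1, -1.0, -0.7]
opening: 0.0159
```

Emit:
{"name": "arm_command", "arguments": {
  "dp": [
    [-0.07,-0.33,0],
    [-0.14,-0.66,0],
    [-0.22,-1,0],
    [-0.22,-1,0],
    [-0.22,-1,0],
    [-0.22,-1,0],
    [-0.22,-1,0]
  ],
  "spin": [-0.128,-0.128,-0.128,-0.128,-0.128,-0.128,-0.128],
  "claw": [-1,-1,-1,-1,-1,-1,-1]
}}

```text
time: 13.15
ee_pos: [0.5424, -0.2388, 0.1027]
tcp_rot: [0.047, 0.999, 0.0, -0.001]
contact_force: [0.4, 0.2, -0.2]
opening: 0.0159
```

Emit:
{"name": "arm_command", "arguments": {
  "dp": [
    [0.12,-0.4,0],
    [0.237,-0.842,0],
    [0.237,-0.842,0.2],
    [0.237,-0.842,0.35],
    [0.237,-0.842,0.35],
    [0.237,-0.842,0.35]
  ],
  "spin": [0,0,0,0,0,0],
  "claw": [-1,-1,-1,-1,-1,-1]
}}

```text
time: 13.75
ee_pos: [0.4964, -0.3599, 0.0509]
tcp_rot: [0.047, 0.999, 0.001, -0.0]
contact_force: [0.6, -0.8, -0.8]
opening: 0.016
```

Run:
```python
from h import *
plan((.496,-.362,.0222,84.5))
```

```text
t 13.8 p [ 0.4964 -0.3599  0.0509] jaw 84.7 tilt -1.0 F [ 0.6 -0.8 -0.8] open 0.016 j7 1.76
  dp [0.001, -0.014, 0.191] spin 0.0 rows>= 1 -> [0.496, -0.3619, 0.0222]
```

Emit:
{"name": "arm_command", "arguments": {
  "dp": [
    [0,-0.014,0.1],
    [0,-0.014,0.16],
    [0,-0.014,0.189],
    [0,-0.014,0.189],
    [0,-0.014,0.189],
    [0,-0.014,0.189]
  ],
  "spin": [0,0,0,0,0,0],
  "claw": [-1,-1,-1,-1,-1,-1]
}}

```text
time: 14.35
ee_pos: [0.4958, -0.3632, 0.0227]
tcp_rot: [0.046, 0.999, -0.0, 0.0]
contact_force: [0.3, 0.1, -0.8]
opening: 0.016
```

Emit:
{"name": "arm_command", "arguments": {
  "dp": [
    [0,0,0],
    [0,0,0],
    [0,0,0],
    [0,0,0],
    [0,0,-0.2],
    [0,0,-0.4],
    [0,0,-0.6],
    [0,0,-0.6]
  ],
  "spin": [0,0,0,0,0,0,0,0],
  "claw": [-0.25,-0.25,-0.25,-0.25,-0.25,-0.25,-0.25,-0.25]
}}

```text
time: 15.15
ee_pos: [0.4978, -0.3645, 0.1169]
tcp_rot: [0.047, 0.999, -0.002, 0.003]
contact_force: [1.3, -0.7, -0.1]
opening: 0.0319
```

Run:
```python
from h import *
plan((.57,-.26,.11,84.5),(.61,-.13,.11,45),(.6404,.0085,.11,3.6))
```

```text
t 15.2 p [ 0.4978 -0.3645  0.1169] jaw 84.7 tilt -1.0 F [ 1.3 -0.7 -0.1] open 0.0319 j7 1.8
  dp [-0.414, 0.738, 0.046] spin 0.0 rows>= 3 -> [0.5699, -0.26, 0.11]
  dp [-0.183, 0.888, -0.0] spin 0.11 rows>= 5 -> [0.61, -0.1301, 0.11]
  dp [0.51, 0.796, -0.0] spin 0.115 rows>= 5 -> [0.6404, 0.0085, 0.11]
```

Moving to the tweezers, then looking at the tray.

Emit:
{"name": "arm_command", "arguments": {
  "dp": [
    [-0.2,0.35,0.04],
    [-0.41,0.74,0.04],
    [-0.41,0.74,0.04],
    [-0.41,0.74,0.04],
    [-0.41,0.74,0.04]
  ],
  "spin": [0,0,0,0,0],
  "claw": [-0.25,-0.25,-0.25,-0.25,-0.25]
}}

```text
time: 15.65
ee_pos: [0.5671, -0.258, 0.1061]
tcp_rot: [0.046, 0.999, -0.0, -0.0]
contact_force: [-0.1, -0.9, -0.2]
opening: 0.032
```

Emit:
{"name": "arm_command", "arguments": {
  "dp": [
    [-0.06,0.3,0],
    [-0.12,0.6,0],
    [-0.18,0.89,0],
    [-0.18,0.89,0],
    [-0.18,0.89,0],
    [-0.18,0.89,0]
  ],
  "spin": [0.11,0.11,0.11,0.11,0.11,0.11],
  "claw": [-0.25,-0.25,-0.25,-0.25,-0.25,-0.25]
}}

```text
time: 16.25
ee_pos: [0.6058, -0.1298, 0.1064]
tcp_rot: [0.384, 0.924, -0.001, -0.0]
contact_force: [-0.1, -0.6, -0.2]
opening: 0.0324
```

Run:
```python
from h import *
plan((.6404,.0085,.09,3.6))
d=snap('top','t1'); d2=snap('side','t1s')
a=cv2.resize(d['image'][110:275,225:490],None,fx=3,fy=3,interpolation=cv2.INTER_CUBIC); cv2.imwrite('pics/t1c.png',a)
```

```text
t 16.2 p [ 0.6058 -0.1298  0.1064] jaw 44.9 tilt -1.0 F [-0.1 -0.6 -0.2] open 0.0324 j7 0.84
  dp [0.49, 0.814, 0.109] spin 0.115 rows>= 5 -> [0.6405, 0.0085, 0.09]
```

View pics/t1c.png

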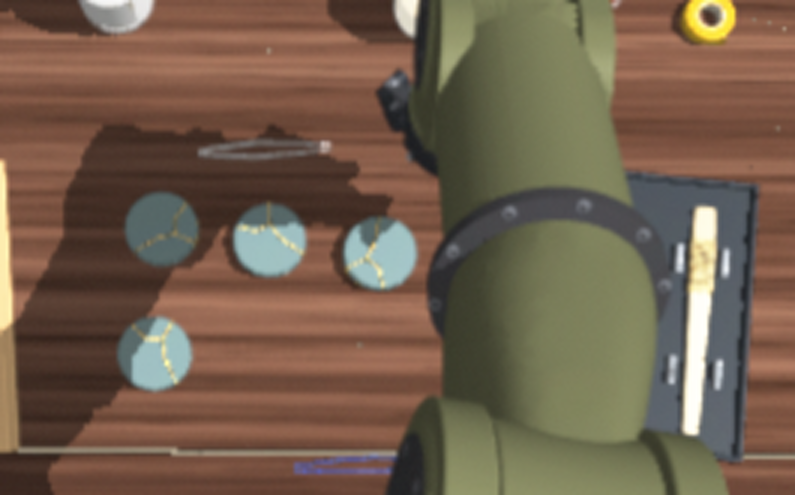

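The brush lies in its groove with the hair end forward (crop (703,320)). The tweezers haven't moved, at about px (313,159). Grasping the tweezers.

Emit:
{"name": "arm_command", "arguments": {
  "dp": [
    [0.25,0.4,0.05],
    [0.49,0.814,0.11],
    [0.49,0.814,0.11],
    [0.49,0.814,0.11],
    [0.49,0.814,0.3],
    [0.49,0.814,0.4],
    [0.49,0.814,0.4],
    [0.49,0.814,0.4]
  ],
  "spin": [0.115,0.115,0.115,0.115,0.115,0.115,0.115,0.115],
  "claw": [-0.25,-0.25,-0.25,-0.25,-0.25,-0.25,-0.25,-0.25]
}}

```text
time: 17.15
ee_pos: [0.6405, 0.0092, 0.0465]
tcp_rot: [0.683, 0.73, -0.0, -0.0]
contact_force: [0.4, -1.2, 0.9]
opening: 0.0319
```

Run:
```python
from h import *
plan((.6404,.0085,.0165,3.6))
```

```text
t 17.1 p [0.6405 0.0092 0.0465] jaw 3.8 tilt -1.0 F [ 0.4 -1.2  0.9] open 0.0319 j7 0.06
  dp [-0.004, -0.001, 0.2] spin 0.001 rows>= 1 -> [0.6404, 0.0086, 0.0165]
```

Emit:
{"name": "arm_command", "arguments": {
  "dp": [
    [0,0,0.12],
    [0,0,0.195],
    [0,0,0.195],
    [0,0,0.195],
    [0,0,0.195],
    [0,0,0.195],
    [0,0,0.195],
    [0,0,0.195]
  ],
  "spin": [0,0,0,0,0,0,0,0],
  "claw": [-0.25,-0.25,-0.25,-1,-1,-1,-1,-1]
}}

```text
time: 17.95
ee_pos: [0.6412, 0.0102, 0.0181]
tcp_rot: [0.684, 0.729, 0.0, 0.0]
contact_force: [-1.4, -0.0, 4.2]
opening: 0.0121
```

Emit:
{"name": "arm_command", "arguments": {
  "dp": [
    [0,0,-0.2],
    [0,0,-0.4],
    [0,0,-0.6],
    [0,0,-0.6],
    [0,0,-0.6]
  ],
  "spin": [0,0,0,0,0],
  "claw": [-1,-1,-1,-1,-1]
}}

```text
time: 18.45
ee_pos: [0.6409, 0.0103, 0.108]
tcp_rot: [0.684, 0.729, 0.001, 0.0]
contact_force: [-0.9, 0.6, -1.4]
opening: 0.0123
```

Run:
```python
from h import *
plan((.59,-.12,.10,45),(.56,-.22,.10,84.5),(.5015,-.3025,.10,84.5))
```

```text
t 18.4 p [0.6409 0.0103 0.108 ] jaw 3.7 tilt -1.0 F [-0.9  0.6 -1.4] open 0.0123 j7 0.06
  dp [-0.845, -0.394, 0.053] spin -0.115 rows>= 5 -> [0.5901, -0.1199, 0.1001]
  dp [-0.33, -0.613, 0.0] spin -0.11 rows>= 5 -> [0.5601, -0.22, 0.1001]
  dp [0.336, -0.585, 0.0] spin -0.0 rows>= 3 -> [0.5015, -0.3025, 0.1001]
```

Emit:
{"name": "arm_command", "arguments": {
  "dp": [
    [-0.28,-0.13,0.05],
    [-0.56,-0.26,0.05],
    [-0.845,-0.394,0.05],
    [-0.845,-0.394,0.05],
    [-0.845,-0.394,0.05],
    [-0.845,-0.394,0.05]
  ],
  "spin": [-0.115,-0.115,-0.115,-0.115,-0.115,-0.115],
  "claw": [-1,-1,-1,-1,-1,-1]
}}

```text
time: 19.05
ee_pos: [0.5888, -0.1205, 0.0985]
tcp_rot: [0.382, 0.924, 0.0, -0.001]
contact_force: [0.0, 0.6, -0.1]
opening: 0.0122
```

Emit:
{"name": "arm_command", "arguments": {
  "dp": [
    [-0.1,-0.2,0],
    [-0.2,-0.4,0],
    [-0.33,-0.613,0],
    [-0.33,-0.613,0],
    [-0.33,-0.613,0],
    [-0.33,-0.613,0]
  ],
  "spin": [-0.11,-0.11,-0.11,-0.11,-0.11,-0.11],
  "claw": [-1,-1,-1,-1,-1,-1]
}}

```text
time: 19.65
ee_pos: [0.5594, -0.2198, 0.0989]
tcp_rot: [0.048, 0.999, 0.001, -0.001]
contact_force: [0.4, -0.4, 0.3]
opening: 0.0126
```

Emit:
{"name": "arm_command", "arguments": {
  "dp": [
    [0.17,-0.3,0],
    [0.336,-0.585,0],
    [0.336,-0.585,0.2],
    [0.336,-0.585,0.33],
    [0.336,-0.585,0.33],
    [0.336,-0.585,0.33]
  ],
  "spin": [0,0,0,0,0,0],
  "claw": [-1,-1,-1,-1,-1,-1]
}}

```text
time: 20.25
ee_pos: [0.5019, -0.3018, 0.0503]
tcp_rot: [0.047, 0.999, 0.0, -0.0]
contact_force: [0.8, 0.5, 0.5]
opening: 0.0122
```

Run:
```python
from h import *
plan((.5015,-.3025,.0218,84.5))
```

```text
t 20.2 p [ 0.5019 -0.3018  0.0503] jaw 84.6 tilt -1.0 F [0.8 0.5 0.5] open 0.0122 j7 1.66
  dp [0.002, -0.005, 0.19] spin 0.0 rows>= 1 -> [0.5016, -0.3025, 0.0218]
```

Emit:
{"name": "arm_command", "arguments": {
  "dp": [
    [0,-0.005,0.1],
    [0,-0.005,0.16],
    [0,-0.005,0.19],
    [0,-0.005,0.19],
    [0,-0.005,0.19],
    [0,-0.005,0.19]
  ],
  "spin": [0,0,0,0,0,0],
  "claw": [-1,-1,-1,-1,-1,-1]
}}

```text
time: 20.85
ee_pos: [0.5019, -0.3035, 0.0223]
tcp_rot: [0.047, 0.999, -0.0, 0.0]
contact_force: [-0.3, 0.6, 1.0]
opening: 0.0124
```

Emit:
{"name": "arm_command", "arguments": {
  "dp": [
    [0,0,0],
    [0,0,0],
    [0,0,0],
    [0,0,0],
    [0,0,-0.2],
    [0,0,-0.4],
    [0,0,-0.6],
    [0,0,-0.6]
  ],
  "spin": [0,0,0,0,0,0,0,0],
  "claw": [-0.35,-0.35,-0.35,-0.35,-0.35,-0.35,-0.35,-0.35]
}}

```text
time: 21.65
ee_pos: [0.5037, -0.3044, 0.1159]
tcp_rot: [0.047, 0.999, -0.002, 0.003]
contact_force: [0.4, 0.1, 0.6]
opening: 0.0279
```

```bash
cat >> h.py <<'E'
def boxes(f):
    d=snap('top',f); im=d['image']; hsv=cv2.cvtColor(im,cv2.COLOR_BGR2HSV)
    m=cv2.inRange(hsv,(75,40,50),(105,255,255)); m=cv2.morphologyEx(m,cv2.MORPH_CLOSE,np.ones((5,5)))
    n,l,s,ce=cv2.connectedComponentsWithStats(m)
    for i in range(1,n):
        if 250<s[i,4]<600: print('teal',ce[i].round(1),s[i],pt(d,*(ce[i]),0.018).round(4))
E
python3 - <<'E'
from h import *
boxes('bx1')
plan((.547,-.19,.11,84.5),(.547,-.092,.09,45),(.547,-.092,.05,45))
E
```

```text
teal [278.1 185.8] [267 175  23  23 406] [0.5672 0.0972 0.018 ]
teal [314.2 189.8] [303 179  23  23 408] [0.5578 0.0047 0.018 ]
teal [351.4 193.7] [341 183  22  23 387] [ 0.5483 -0.0906  0.018 ]
teal [275.9 227.6] [265 217  23  22 405] [0.46   0.1009 0.018 ]
teal [ 20.4 277.6] [  0 274  43   8 333] [0.333  0.7259 0.018 ]
teal [ 19.2 298. ] [  0 294  42  10 284] [0.2836 0.7245 0.018 ]
teal [ 20.3 326.2] [  0 318  40  19 471] [0.2164 0.7156 0.018 ]
t 21.7 p [ 0.5026 -0.3041  0.1139] jaw 84.7 tilt -1.0 F [0.7 0.1 0.1] open 0.0275 j7 1.7
  dp [-0.224, 0.785, 0.026] spin 0.0 rows>= 3 -> [0.547, -0.19, 0.11]
  dp [0.063, 0.65, 0.133] spin 0.11 rows>= 5 -> [0.547, -0.092, 0.09]
  dp [0.0, 0.0, 0.267] spin -0.0 rows>= 1 -> [0.547, -0.092, 0.05]
```

Emit:
{"name": "arm_command", "arguments": {
  "dp": [
    [-0.1,0.4,0.03],
    [-0.22,0.785,0.03],
    [-0.22,0.785,0.03],
    [-0.22,0.785,0.03],
    [-0.22,0.785,0.03]
  ],
  "spin": [0,0,0,0,0],
  "claw": [1,1,1,1,1]
}}

```text
time: 22.2
ee_pos: [0.5448, -0.1891, 0.1064]
tcp_rot: [0.046, 0.999, -0.0, -0.001]
contact_force: [-0.3, -0.8, 0.1]
opening: 0.0853
```

Emit:
{"name": "arm_command", "arguments": {
  "dp": [
    [0.03,0.3,0.1],
    [0.06,0.65,0.13],
    [0.06,0.65,0.13],
    [0.06,0.65,0.13],
    [0.06,0.65,0.13],
    [0.06,0.65,0.3],
    [0.06,0.65,0.4],
    [0.06,0.65,0.4]
  ],
  "spin": [0.11,0.11,0.11,0.11,0.11,0.11,0.11,0.11],
  "claw": [1,1,1,1,1,1,1,1]
}}

```text
time: 23.0
ee_pos: [0.5434, -0.0932, 0.0452]
tcp_rot: [0.383, 0.924, -0.001, -0.002]
contact_force: [0.6, 0.2, -0.3]
opening: 0.0855
```

Run:
```python
from h import *
plan((.548,-.0905,.0168,45),(.548,-.0905,.09,84.5),(.581,-.230,.09,84.5))
```

```text
t 23.0 p [ 0.5434 -0.0932  0.0452] jaw 44.9 tilt -1.0 F [ 0.6  0.2 -0.3] open 0.0855 j7 0.76
  dp [-0.009, 0.035, 0.189] spin -0.0 rows>= 1 -> [0.5481, -0.0905, 0.0168]
  dp [0.0, -0.0, -0.488] spin -0.11 rows>= 5 -> [0.5481, -0.0905, 0.09]
  dp [-0.308, -0.905, 0.0] spin -0.0 rows>= 3 -> [0.581, -0.23, 0.09]
```

Emit:
{"name": "arm_command", "arguments": {
  "dp": [
    [-0.01,0.035,0.05],
    [-0.01,0.035,0.15],
    [-0.01,0.035,0.189],
    [-0.01,0.035,0.189],
    [-0.01,0.035,0.189],
    [-0.01,0.035,0.189],
    [-0.01,0.035,0.189],
    [-0.01,0.035,0.189],
    [-0.01,0.035,0.189]
  ],
  "spin": [0,0,0,0,0,0,0,0,0],
  "claw": [1,1,1,1,-1,-1,-1,-1,-1]
}}

```text
time: 23.9
ee_pos: [0.5506, -0.089, 0.02]
tcp_rot: [0.382, 0.924, 0.0, 0.001]
contact_force: [-1.1, 0.3, 6.5]
opening: 0.0607
```

Emit:
{"name": "arm_command", "arguments": {
  "dp": [
    [0,0,-0.15],
    [0,0,-0.3],
    [0,0,-0.45],
    [0,0,-0.45],
    [0,0,-0.45],
    [0,0,-0.45],
    [0,0,-0.45]
  ],
  "spin": [0,0,-0.11,-0.11,-0.11,-0.11,-0.11],
  "claw": [-1,-1,-1,-1,-1,-1,-1]
}}

```text
time: 24.6
ee_pos: [0.5501, -0.0889, 0.0868]
tcp_rot: [0.044, 0.999, -0.0, 0.0]
contact_force: [0.6, -1.3, -1.6]
opening: 0.0607
```

Run:
```python
from h import *
plan((.581,-.230,.08,84.5),(.581,-.230,.032,84.5))
d=snap('side','g3'); u,v=px(d,(.548,-.09,.07)); u,v=int(u),int(v)
im=d['image'][max(0,v-70):v+70,max(0,u-90):u+90]; cv2.imwrite('pics/g3c.png',cv2.resize(im,None,fx=4,fy=4,interpolation=cv2.INTER_CUBIC))
```

```text
t 24.6 p [ 0.5501 -0.0889  0.0868] jaw 85.0 tilt -1.0 F [ 0.6 -1.3 -1.6] open 0.0607 j7 1.3
  dp [-0.287, -0.919, 0.045] spin 0.001 rows>= 3 -> [0.581, -0.23, 0.08]
  dp [-0.0, -0.0, 0.32] spin -0.0 rows>= 1 -> [0.581, -0.23, 0.032]
```

View pics/g3c.png

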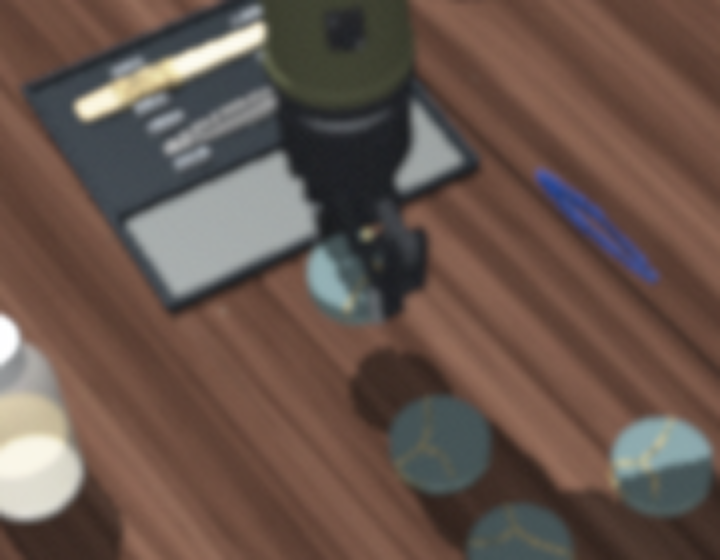

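Box 3 is held level, and the tweezers are in their groove at crop (225,120). Placing box 3 at the far end of the bay.

Emit:
{"name": "arm_command", "arguments": {
  "dp": [
    [-0.1,-0.3,0.045],
    [-0.2,-0.6,0.045],
    [-0.287,-0.919,0.045],
    [-0.287,-0.919,0.045],
    [-0.287,-0.919,0.15],
    [-0.287,-0.919,0.3],
    [-0.287,-0.919,0.35],
    [-0.287,-0.919,0.35]
  ],
  "spin": [0,0,0,0,0,0,0,0],
  "claw": [-1,-1,-1,-1,-1,-1,-1,-1]
}}

```text
time: 25.45
ee_pos: [0.5793, -0.2296, 0.033]
tcp_rot: [0.047, 0.999, 0.0, -0.001]
contact_force: [-0.5, 0.2, -0.7]
opening: 0.0607
```

Run:
```python
from h import *
plan((.581,-.230,.0243,84.5))
```

```text
t 25.4 p [ 0.5793 -0.2296  0.033 ] jaw 84.6 tilt -1.0 F [-0.5  0.2 -0.7] open 0.0607 j7 1.5
  dp [-0.011, -0.002, 0.058] spin 0.0 rows>= 1 -> [0.581, -0.23, 0.0243]
```

Emit:
{"name": "arm_command", "arguments": {
  "dp": [
    [-0.005,0,0.03],
    [-0.008,0,0.058],
    [-0.008,0,0.058],
    [-0.008,0,0.058]
  ],
  "spin": [0,0,0,0],
  "claw": [-1,-1,-1,-1]
}}

```text
time: 25.85
ee_pos: [0.5816, -0.2302, 0.0257]
tcp_rot: [0.047, 0.999, -0.0, 0.0]
contact_force: [-0.4, 0.1, -1.7]
opening: 0.0605
```

Emit:
{"name": "arm_command", "arguments": {
  "dp": [
    [0,0,0],
    [0,0,0],
    [0,0,0],
    [0,0,0],
    [0,0,-0.1],
    [0,0,-0.3],
    [0,0,-0.55],
    [0,0,-0.55]
  ],
  "spin": [0,0,0,0,0,0,0,0],
  "claw": [0.8,0.8,0.8,0.8,0.8,0.8,0.8,0.8]
}}

```text
time: 26.65
ee_pos: [0.5845, -0.2307, 0.114]
tcp_rot: [0.047, 0.999, -0.001, 0.004]
contact_force: [-0.0, 0.6, 1.0]
opening: 0.0764
```

Run:
```python
from h import *
plan((.5672,-.07,.105,84.5),(.5672,.0972,.09,45),(.5672,.0972,.05,45))
```

```text
t 26.6 p [ 0.5845 -0.2307  0.114 ] jaw 84.7 tilt -1.0 F [-0.   0.6  1. ] open 0.0764 j7 1.54
  dp [0.203, 1.0, 0.057] spin 0.0 rows>= 4 -> [0.5682, -0.0785, 0.1055]
  dp [0.012, 0.056, 0.003] spin 0.0 rows>= 1 -> [0.5672, -0.07, 0.105]
  dp [0.096, 1.0, 0.09] spin 0.11 rows>= 5 -> [0.5672, 0.0807, 0.0915]
  dp [0.078, 0.078, 0.01] spin 0.0 rows>= 1 -> [0.5672, 0.0973, 0.09]
  dp [-0.0, -0.0, 0.267] spin -0.0 rows>= 1 -> [0.5672, 0.0973, 0.05]
```

Emit:
{"name": "arm_command", "arguments": {
  "dp": [
    [0.07,0.33,0.06],
    [0.14,0.66,0.06],
    [0.2,1,0.06],
    [0.2,1,0.06],
    [0.2,1,0.06]
  ],
  "spin": [0,0,0,0,0],
  "claw": [1,1,1,1,1]
}}

```text
time: 27.15
ee_pos: [0.5657, -0.0758, 0.0997]
tcp_rot: [0.044, 0.999, 0.0, 0.0]
contact_force: [0.8, -0.8, 0.6]
opening: 0.0856
```

Emit:
{"name": "arm_command", "arguments": {
  "dp": [
    [0.03,0.33,0.09],
    [0.06,0.66,0.09],
    [0.1,1,0.09],
    [0.1,1,0.09],
    [0.1,1,0.09],
    [0.1,1,0.09]
  ],
  "spin": [0.11,0.11,0.11,0.11,0.11,0.11],
  "claw": [1,1,1,1,1,1]
}}

```text
time: 27.75
ee_pos: [0.5651, 0.0715, 0.0856]
tcp_rot: [0.383, 0.924, -0.0, 0.0]
contact_force: [-0.3, -0.8, -0.7]
opening: 0.0854
```

Emit:
{"name": "arm_command", "arguments": {
  "dp": [
    [0.12,0.12,0.1],
    [0.12,0.12,0.27],
    [0.12,0.12,0.27],
    [0.12,0.12,0.27]
  ],
  "spin": [0,0,0,0],
  "claw": [1,1,1,1]
}}

```text
time: 28.15
ee_pos: [0.5646, 0.0963, 0.0448]
tcp_rot: [0.382, 0.924, -0.001, -0.0]
contact_force: [0.3, 0.0, -0.2]
opening: 0.0855
```

Run:
```python
from h import *
plan((.5672,.0972,.0168,45),(.5672,.0972,.09,84.5),(.5095,-.2235,.09,84.5))
boxes('bx2')
```

```text
t 28.1 p [0.5646 0.0963 0.0448] jaw 45.0 tilt -1.0 F [ 0.3  0.  -0.2] open 0.0855 j7 0.44
  dp [-0.008, 0.017, 0.187] spin 0.0 rows>= 1 -> [0.5672, 0.0973, 0.0168]
  dp [-0.0, -0.0, -0.488] spin -0.11 rows>= 5 -> [0.5672, 0.0973, 0.09]
  dp [0.082, -1.0, -0.0] spin -0.0 rows>= 4 -> [0.5406, -0.0509, 0.09]
  dp [0.083, -1.0, -0.0] spin 0.0 rows>= 4 -> [0.5138, -0.199, 0.09]
  dp [0.013, -0.165, -0.0] spin 0.0 rows>= 1 -> [0.5095, -0.2234, 0.09]
teal [ 20.7 277.5] [  0 274  43   8 339] [0.3331 0.7253 0.018 ]
teal [ 19.1 298.1] [  0 294  42  10 283] [0.2835 0.7245 0.018 ]
teal [ 20.1 326. ] [  0 318  40  19 478] [0.2169 0.7161 0.018 ]
```

Emit:
{"name": "arm_command", "arguments": {
  "dp": [
    [-0.003,0.01,0.05],
    [-0.003,0.01,0.15],
    [-0.003,0.01,0.187],
    [-0.003,0.01,0.187],
    [-0.003,0.01,0.187],
    [-0.003,0.01,0.187],
    [-0.003,0.01,0.187],
    [-0.003,0.01,0.187],
    [-0.003,0.01,0.187]
  ],
  "spin": [0,0,0,0,0,0,0,0,0],
  "claw": [1,1,1,1,-1,-1,-1,-1,-1]
}}

```text
time: 29.1
ee_pos: [0.5663, 0.099, 0.0176]
tcp_rot: [0.382, 0.924, 0.0, 0.001]
contact_force: [-0.7, -1.4, 6.2]
opening: 0.061
```

Emit:
{"name": "arm_command", "arguments": {
  "dp": [
    [0,0,-0.15],
    [0,0,-0.3],
    [0,0,-0.49],
    [0,0,-0.49],
    [0,0,-0.49],
    [0,0,-0.49],
    [0,0,-0.49]
  ],
  "spin": [0,0,-0.11,-0.11,-0.11,-0.11,-0.11],
  "claw": [-1,-1,-1,-1,-1,-1,-1]
}}

```text
time: 29.8
ee_pos: [0.5657, 0.0988, 0.0903]
tcp_rot: [0.044, 0.999, -0.0, -0.0]
contact_force: [-0.0, -0.1, -1.4]
opening: 0.0606
```

Emit:
{"name": "arm_command", "arguments": {
  "dp": [
    [0.03,-0.33,0],
    [0.06,-0.66,0],
    [0.083,-1,0],
    [0.083,-1,0],
    [0.083,-1,0]
  ],
  "spin": [0,0,0,0,0],
  "claw": [-1,-1,-1,-1,-1]
}}

```text
time: 30.3
ee_pos: [0.5391, -0.0513, 0.0902]
tcp_rot: [0.049, 0.999, -0.0, -0.0]
contact_force: [0.4, 0.6, -0.5]
opening: 0.0608
```

Emit:
{"name": "arm_command", "arguments": {
  "dp": [
    [0.03,-0.33,0],
    [0.06,-0.66,0],
    [0.083,-1,0],
    [0.083,-1,0],
    [0.083,-1,0],
    [0.083,-1,0]
  ],
  "spin": [0,0,0,0,0,0],
  "claw": [-1,-1,-1,-1,-1,-1]
}}

```text
time: 30.9
ee_pos: [0.5141, -0.1948, 0.0904]
tcp_rot: [0.045, 0.999, 0.001, 0.0]
contact_force: [0.2, 0.1, -1.9]
opening: 0.0605
```

Run:
```python
from h import *
plan((.5095,-.2235,.032,84.5))
boxes('bx3')
```

```text
t 30.9 p [ 0.5141 -0.1948  0.0904] jaw 84.8 tilt -1.0 F [ 0.2  0.1 -1.9] open 0.0605 j7 1.49
  dp [0.014, -0.193, 0.389] spin 0.001 rows>= 2 -> [0.5094, -0.2235, 0.032]
teal [314.3 189.5] [304 179  22  23 387] [0.5584 0.0044 0.018 ]
teal [275.7 227.3] [265 216  23  23 388] [0.4607 0.1015 0.018 ]
teal [ 20.4 277.6] [  0 274  43   8 333] [0.333  0.7259 0.018 ]
teal [ 19.5 297.9] [  0 294  42  10 292] [0.2839 0.7238 0.018 ]
teal [ 20.3 326. ] [  0 318  40  19 479] [0.217  0.7156 0.018 ]
```

Emit:
{"name": "arm_command", "arguments": {
  "dp": [
    [0.012,-0.19,0],
    [0.012,-0.19,0.2],
    [0.012,-0.19,0.37],
    [0.012,-0.19,0.42],
    [0.012,-0.19,0.455],
    [0.012,-0.19,0.455],
    [0.012,-0.19,0.455],
    [0.012,-0.19,0.455]
  ],
  "spin": [0,0,0,0,0,0,0,0],
  "claw": [-1,-1,-1,-1,-1,-1,-1,-1]
}}

```text
time: 31.75
ee_pos: [0.5094, -0.2257, 0.0229]
tcp_rot: [0.046, 0.999, -0.0, 0.001]
contact_force: [1.3, 1.1, -0.5]
opening: 0.0607
```

Emit:
{"name": "arm_command", "arguments": {
  "dp": [
    [0,0,0],
    [0,0,0],
    [0,0,0],
    [0,0,0],
    [0,0,-0.1],
    [0,0,-0.3],
    [0,0,-0.58],
    [0,0,-0.58]
  ],
  "spin": [0,0,0,0,0,0,0,0],
  "claw": [0.8,0.8,0.8,0.8,0.8,0.8,0.8,0.8]
}}

```text
time: 32.55
ee_pos: [0.5115, -0.2263, 0.1138]
tcp_rot: [0.047, 0.999, -0.001, 0.004]
contact_force: [0.4, -0.0, 0.2]
opening: 0.077
```

Run:
```python
from h import *
plan((.486,-.08,.105,84.5),(.4605,.07,.09,45),(.4605,.101,.045,45))
```

```text
t 32.5 p [ 0.5115 -0.2263  0.1138] jaw 84.7 tilt -1.0 F [ 0.4 -0.   0.2] open 0.077 j7 1.55
  dp [0.26, 0.955, 0.059] spin 0.0 rows>= 3 -> [0.486, -0.0801, 0.1049]
  dp [0.265, 0.979, 0.1] spin 0.11 rows>= 5 -> [0.4605, 0.0699, 0.0899]
  dp [0.147, 0.146, 0.3] spin -0.0 rows>= 2 -> [0.4604, 0.101, 0.0449]
```

Emit:
{"name": "arm_command", "arguments": {
  "dp": [
    [0.09,0.32,0.03],
    [0.18,0.64,0.03],
    [0.26,0.955,0.03],
    [0.26,0.955,0.03],
    [0.26,0.955,0.03]
  ],
  "spin": [0,0,0,0,0],
  "claw": [1,1,1,1,1]
}}

```text
time: 33.05
ee_pos: [0.4832, -0.0782, 0.1045]
tcp_rot: [0.045, 0.999, -0.0, 0.0]
contact_force: [0.6, -0.7, 0.7]
opening: 0.0854
```

Emit:
{"name": "arm_command", "arguments": {
  "dp": [
    [0.09,0.32,0.09],
    [0.18,0.66,0.09],
    [0.265,0.98,0.09],
    [0.265,0.98,0.09],
    [0.265,0.98,0.09],
    [0.265,0.98,0.09]
  ],
  "spin": [0.11,0.11,0.11,0.11,0.11,0.11],
  "claw": [1,1,1,1,1,1]
}}

```text
time: 33.65
ee_pos: [0.4579, 0.0697, 0.0908]
tcp_rot: [0.383, 0.924, -0.0, 0.0]
contact_force: [-0.5, 0.5, 0.5]
opening: 0.0852
```

Emit:
{"name": "arm_command", "arguments": {
  "dp": [
    [0.147,0.146,0.1],
    [0.147,0.146,0.28],
    [0.147,0.146,0.28],
    [0.147,0.146,0.28],
    [0.147,0.146,0.28]
  ],
  "spin": [0,0,0,0,0],
  "claw": [1,1,1,1,1]
}}

```text
time: 34.15
ee_pos: [0.4578, 0.1005, 0.0498]
tcp_rot: [0.383, 0.924, -0.0, 0.0]
contact_force: [1.4, 0.0, -0.0]
opening: 0.0855
```

Run:
```python
from h import *
plan((.4605,.1010,.0168,45),(.4605,.101,.09,84.5),(.438,-.2166,.09,84.5))
boxes('bx4')
```

```text
t 34.1 p [0.4578 0.1005 0.0498] jaw 45.0 tilt -1.0 F [ 1.4  0.  -0. ] open 0.0855 j7 0.35
  dp [-0.01, 0.015, 0.22] spin -0.0 rows>= 1 -> [0.4605, 0.101, 0.0168]
  dp [-0.0, 0.0, -0.488] spin -0.11 rows>= 5 -> [0.4605, 0.101, 0.09]
  dp [-0.025, -1.0, -0.0] spin -0.0 rows>= 4 -> [0.4498, -0.0486, 0.09]
  dp [-0.026, -1.0, -0.0] spin 0.0 rows>= 4 -> [0.4393, -0.1983, 0.09]
  dp [-0.003, -0.122, -0.0] spin 0.0 rows>= 1 -> [0.438, -0.2166, 0.09]
teal [463.7 179.2] [436 169  40  33 284] [ 0.5881 -0.3787  0.018 ]
teal [314.2 189.7] [303 179  23  23 405] [0.5579 0.0047 0.018 ]
teal [ 20.4 277.6] [  0 274  43   8 333] [0.333  0.7259 0.018 ]
teal [ 19.3 298. ] [  0 294  42  10 287] [0.2836 0.7241 0.018 ]
teal [ 20.4 326.1] [  0 318  40  19 468] [0.2168 0.7154 0.018 ]
```

Emit:
{"name": "arm_command", "arguments": {
  "dp": [
    [-0.008,0.013,0.05],
    [-0.008,0.013,0.16],
    [-0.008,0.013,0.216],
    [-0.008,0.013,0.216],
    [-0.008,0.013,0.216],
    [-0.008,0.013,0.216],
    [-0.008,0.013,0.216],
    [-0.008,0.013,0.216],
    [-0.008,0.013,0.216]
  ],
  "spin": [0,0,0,0,0,0,0,0,0],
  "claw": [1,1,1,1,-1,-1,-1,-1,-1]
}}

```text
time: 35.1
ee_pos: [0.4597, 0.1024, 0.0172]
tcp_rot: [0.382, 0.924, 0.0, 0.0]
contact_force: [-0.3, 0.1, 6.2]
opening: 0.0609
```

Emit:
{"name": "arm_command", "arguments": {
  "dp": [
    [0,0,-0.15],
    [0,0,-0.3],
    [0,0,-0.49],
    [0,0,-0.49],
    [0,0,-0.49],
    [0,0,-0.49],
    [0,0,-0.49]
  ],
  "spin": [0,0,-0.11,-0.11,-0.11,-0.11,-0.11],
  "claw": [-1,-1,-1,-1,-1,-1,-1]
}}

```text
time: 35.8
ee_pos: [0.4593, 0.1021, 0.0903]
tcp_rot: [0.044, 0.999, -0.0, 0.0]
contact_force: [0.1, -0.9, -1.2]
opening: 0.0606
```

Emit:
{"name": "arm_command", "arguments": {
  "dp": [
    [0,-0.33,0],
    [-0.01,-0.66,0],
    [-0.025,-1,0],
    [-0.025,-1,0],
    [-0.025,-1,0]
  ],
  "spin": [0,0,0,0,0],
  "claw": [-1,-1,-1,-1,-1]
}}

```text
time: 36.3
ee_pos: [0.4488, -0.0492, 0.0901]
tcp_rot: [0.049, 0.999, -0.0, -0.0]
contact_force: [0.4, -0.1, -0.7]
opening: 0.0606
```

Emit:
{"name": "arm_command", "arguments": {
  "dp": [
    [0,-0.33,0],
    [-0.01,-0.66,0],
    [-0.025,-1,0],
    [-0.025,-1,0],
    [-0.025,-1,0],
    [-0.025,-1,0]
  ],
  "spin": [0,0,0,0,0,0],
  "claw": [-1,-1,-1,-1,-1,-1]
}}

```text
time: 36.9
ee_pos: [0.4396, -0.1949, 0.0902]
tcp_rot: [0.045, 0.999, 0.001, 0.0]
contact_force: [1.0, 0.8, -1.2]
opening: 0.0608
```

Run:
```python
from h import *
plan((.4395,-.2168,.0218,84.5))
```

```text
t 36.9 p [ 0.4396 -0.1949  0.0902] jaw 84.8 tilt -1.0 F [ 1.   0.8 -1.2] open 0.0608 j7 1.49
  dp [-0.012, -0.145, 0.456] spin 0.001 rows>= 2 -> [0.4394, -0.2167, 0.0218]
```

Emit:
{"name": "arm_command", "arguments": {
  "dp": [
    [-0.01,-0.14,0],
    [-0.01,-0.14,0.2],
    [-0.01,-0.14,0.37],
    [-0.01,-0.14,0.42],
    [-0.01,-0.14,0.455],
    [-0.01,-0.14,0.455],
    [-0.01,-0.14,0.455],
    [-0.01,-0.14,0.455]
  ],
  "spin": [0,0,0,0,0,0,0,0],
  "claw": [-1,-1,-1,-1,-1,-1,-1,-1]
}}

```text
time: 37.7
ee_pos: [0.439, -0.2183, 0.0227]
tcp_rot: [0.046, 0.999, -0.0, 0.001]
contact_force: [0.8, 0.5, -1.2]
opening: 0.0606
```

Emit:
{"name": "arm_command", "arguments": {
  "dp": [
    [0,0,0],
    [0,0,0],
    [0,0,0],
    [0,0,0],
    [0,0,-0.1],
    [0,0,-0.3],
    [0,0,-0.58],
    [0,0,-0.58]
  ],
  "spin": [0,0,0,0,0,0,0,0],
  "claw": [0.8,0.8,0.8,0.8,0.8,0.8,0.8,0.8]
}}

```text
time: 38.5
ee_pos: [0.4409, -0.2189, 0.1131]
tcp_rot: [0.047, 0.999, -0.001, 0.003]
contact_force: [1.0, -1.6, -0.2]
opening: 0.0768
```

Run:
```python
from h import *
plan((.515,-.09,.105,84.5),(.558,.0047,.085,45),(.558,.0047,.045,45))
boxes('bx5')
```

```text
t 38.5 p [ 0.4409 -0.2189  0.1131] jaw 84.7 tilt -1.0 F [ 1.  -1.6 -0.2] open 0.0768 j7 1.55
  dp [-0.412, 0.901, 0.054] spin 0.0 rows>= 3 -> [0.515, -0.0901, 0.105]
  dp [-0.225, 0.656, 0.133] spin 0.11 rows>= 5 -> [0.5581, 0.0047, 0.085]
  dp [0.0, -0.0, 0.267] spin -0.0 rows>= 1 -> [0.5581, 0.0047, 0.045]
teal [314.2 189.7] [303 179  23  23 406] [0.5579 0.0047 0.018 ]
teal [403.1 207.7] [393 197  22  23 381] [ 0.513  -0.2222  0.018 ]
teal [ 20.7 277.5] [  0 274  43   8 339] [0.3331 0.7253 0.018 ]
teal [ 19.3 298. ] [  0 294  42  10 288] [0.2836 0.7241 0.018 ]
teal [ 20.1 326. ] [  0 318  40  19 485] [0.217  0.7162 0.018 ]
```

Emit:
{"name": "arm_command", "arguments": {
  "dp": [
    [-0.14,0.3,0.03],
    [-0.28,0.6,0.03],
    [-0.41,0.9,0.03],
    [-0.41,0.9,0.03],
    [-0.41,0.9,0.03]
  ],
  "spin": [0,0,0,0,0],
  "claw": [1,1,1,1,1]
}}

```text
time: 39.05
ee_pos: [0.5121, -0.0879, 0.1034]
tcp_rot: [0.045, 0.999, 0.0, -0.001]
contact_force: [-0.7, -1.0, 0.5]
opening: 0.0852
```

Emit:
{"name": "arm_command", "arguments": {
  "dp": [
    [-0.08,0.22,0.09],
    [-0.16,0.44,0.09],
    [-0.225,0.65,0.12],
    [-0.225,0.65,0.12],
    [-0.225,0.65,0.12],
    [-0.225,0.65,0.25],
    [-0.225,0.65,0.37],
    [-0.225,0.65,0.37],
    [-0.225,0.65,0.37]
  ],
  "spin": [0.11,0.11,0.11,0.11,0.11,0.11,0.11,0.11,0.11],
  "claw": [1,1,1,1,1,1,1,1,1]
}}

```text
time: 39.95
ee_pos: [0.5542, 0.003, 0.0485]
tcp_rot: [0.383, 0.924, -0.001, -0.001]
contact_force: [0.6, -0.4, 0.2]
opening: 0.0854
```

Run:
```python
from h import *
plan((.558,.0047,.0168,45),(.558,.0047,.09,45),(.4977,.2923,.09,45))
boxes('bx6')
```

```text
t 40.0 p [0.5542 0.003  0.0485] jaw 45.0 tilt -1.0 F [ 0.6 -0.4  0.2] open 0.0854 j7 0.56
  dp [-0.01, 0.026, 0.211] spin -0.0 rows>= 1 -> [0.5581, 0.0047, 0.0169]
  dp [0.0, -0.0, -0.488] spin -0.0 rows>= 2 -> [0.5581, 0.0047, 0.0901]
  dp [1.0, 0.653, 0.0] spin -0.0 rows>= 4 -> [0.5213, 0.18, 0.0901]
  dp [0.64, 0.418, 0.0] spin 0.0 rows>= 3 -> [0.4977, 0.2923, 0.0901]
teal [408.3 207.6] [393 196  38  24 540] [ 0.5134 -0.2354  0.018 ]
teal [402.9 235.9] [390 225  28  23 445] [ 0.4414 -0.2203  0.018 ]
teal [ 20.6 277.5] [  0 273  43   9 339] [0.3332 0.7255 0.018 ]
teal [ 19.4 298. ] [  0 294  42  10 290] [0.2837 0.7239 0.018 ]
teal [ 20.3 326.2] [  0 318  40  19 463] [0.2165 0.7157 0.018 ]
```

Emit:
{"name": "arm_command", "arguments": {
  "dp": [
    [-0.007,0.02,0.05],
    [-0.007,0.02,0.16],
    [-0.007,0.02,0.208],
    [-0.007,0.02,0.208],
    [-0.007,0.02,0.208],
    [-0.007,0.02,0.208],
    [-0.007,0.02,0.208],
    [-0.007,0.02,0.208],
    [-0.007,0.02,0.208]
  ],
  "spin": [0,0,0,0,0,0,0,0,0],
  "claw": [1,1,1,1,-1,-1,-1,-1,-1]
}}

```text
time: 40.9
ee_pos: [0.5582, 0.0058, 0.0184]
tcp_rot: [0.382, 0.924, 0.0, 0.001]
contact_force: [-1.8, -0.7, 6.3]
opening: 0.0605
```

Emit:
{"name": "arm_command", "arguments": {
  "dp": [
    [0,0,-0.15],
    [0,0,-0.3],
    [0,0,-0.49],
    [0,0,-0.49],
    [0,0,-0.49]
  ],
  "spin": [0,0,0,0,0],
  "claw": [-1,-1,-1,-1,-1]
}}

```text
time: 41.4
ee_pos: [0.558, 0.0058, 0.0915]
tcp_rot: [0.382, 0.924, 0.0, 0.001]
contact_force: [-0.5, 0.4, -1.7]
opening: 0.0608
```

Emit:
{"name": "arm_command", "arguments": {
  "dp": [
    [0.33,0.22,0],
    [0.66,0.44,0],
    [1,0.65,0],
    [1,0.65,0],
    [1,0.65,0]
  ],
  "spin": [0,0,0,0,0],
  "claw": [-1,-1,-1,-1,-1]
}}

```text
time: 41.9
ee_pos: [0.518, 0.1868, 0.0899]
tcp_rot: [0.378, 0.926, 0.001, -0.002]
contact_force: [-0.8, 0.5, -0.7]
opening: 0.0605
```

Emit:
{"name": "arm_command", "arguments": {
  "dp": [
    [0.3,0.2,0],
    [0.64,0.42,0],
    [0.64,0.42,0],
    [0.64,0.42,0],
    [0.64,0.42,0]
  ],
  "spin": [0,0,0,0,0],
  "claw": [-1,-1,-1,-1,-1]
}}

```text
time: 42.4
ee_pos: [0.497, 0.2914, 0.0901]
tcp_rot: [0.382, 0.924, -0.001, -0.0]
contact_force: [-0.1, 0.0, -0.8]
opening: 0.061
```

Run:
```python
from h import *
plan((.4977,.2923,.0275,45))
```

```text
t 42.4 p [0.497  0.2914 0.0901] jaw 45.0 tilt -1.0 F [-0.1  0.  -0.8] open 0.061 j7 0.08
  dp [0.001, 0.007, 0.417] spin 0.0 rows>= 2 -> [0.4976, 0.2923, 0.0275]
```

Emit:
{"name": "arm_command", "arguments": {
  "dp": [
    [0,0,0.2],
    [0,0,0.35],
    [0,0,0.39],
    [0,0,0.41],
    [0,0,0.41],
    [0,0,0.41],
    [0,0,0.41]
  ],
  "spin": [0,0,0,0,0,0,0],
  "claw": [-1,-1,-1,-1,-1,-1,-1]
}}

```text
time: 43.1
ee_pos: [0.4976, 0.2934, 0.0306]
tcp_rot: [0.382, 0.924, 0.001, 0.001]
contact_force: [0.5, 0.1, -0.8]
opening: 0.0608
```

Emit:
{"name": "arm_command", "arguments": {
  "dp": [
    [0,0,0],
    [0,0,0],
    [0,0,0],
    [0,0,0],
    [0,0,-0.2],
    [0,0,-0.5],
    [0,0,-1],
    [0,0,-1],
    [0,0,-1]
  ],
  "spin": [0,0,0,0,0,0,0,0,0],
  "claw": [1,1,1,1,1,1,1,1,1]
}}

```text
time: 44.0
ee_pos: [0.4989, 0.2945, 0.1841]
tcp_rot: [0.382, 0.924, 0.003, 0.002]
contact_force: [-0.1, -0.3, -0.3]
opening: 0.0857
```

Emit:
{"name": "arm_command", "arguments": {
  "dp": [
    [0.3,-0.3,0],
    [0.6,-0.6,0],
    [1,-1,0],
    [1,-1,0],
    [1,-1,0],
    [1,-1,0]
  ],
  "spin": [0,0,0,0,0,0],
  "claw": [1,1,1,1,1,1]
}}

```text
time: 44.6
ee_pos: [0.283, 0.2928, 0.1795]
tcp_rot: [0.381, 0.925, -0.0, -0.0]
contact_force: [0.8, 0.1, 0.1]
opening: 0.0851
```

Run:
```python
from h import *
plan(); boxes('f1')
d=cv2.imread('pics/f1.png'); cv2.imwrite('pics/f1c.png',cv2.resize(d[100:300,160:490],None,fx=2.4,fy=2.4,interpolation=cv2.INTER_CUBIC))
```

```text
t 44.6 p [0.283  0.2928 0.1795] jaw 45.3 tilt -1.0 F [0.8 0.1 0.1] open 0.0851 j7 -0.17
teal [460.9 178.1] [436 169  40  33 270] [ 0.5908 -0.3716  0.018 ]
teal [408.7 207.8] [393 194  38  26 558] [ 0.513  -0.2364  0.018 ]
teal [200.  211.7] [189 201  23  22 407] [0.4992 0.2938 0.018 ]
teal [406.  237.9] [390 225  38  31 559] [ 0.4363 -0.2282  0.018 ]
teal [ 20.7 277.5] [  0 274  43   8 339] [0.3331 0.7253 0.018 ]
teal [ 19.5 297.9] [  0 294  42  10 293] [0.2838 0.7237 0.018 ]
teal [ 20.3 326.1] [  0 318  40  19 467] [0.2167 0.7156 0.018 ]
```

View pics/f1c.png

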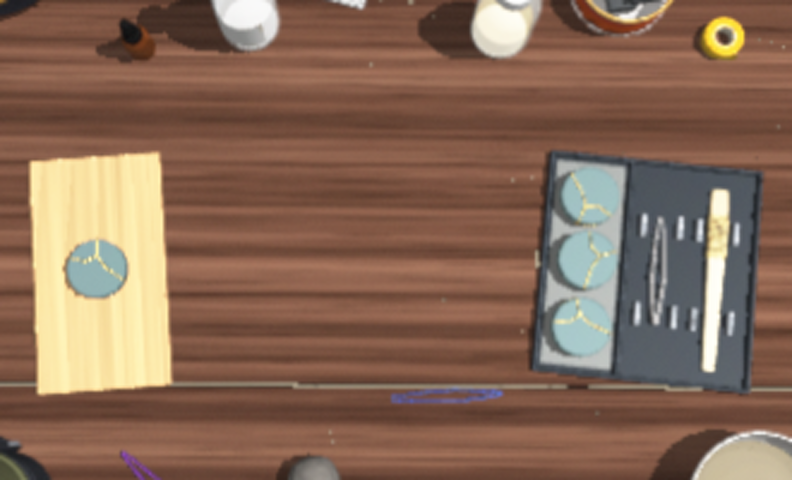

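All four boxes stand where they belong, the brush and tweezers are in their grooves, and the bottles haven't moved. One numeric check in the tray frame, then the hand-in.

Run:
```python
from h import *
d=snap('top','f2'); f=lambda c,z:pt(d,c[0]/2.4+160-.3,c[1]/2.4+100-.3,z)
print('diff px since last', int((cv2.absdiff(d['image'],cv2.imread('pics/f1.png'))[100:300,160:490].max(2)>60).sum()))
bay=np.array([.5095,-.2235]);u=np.array([.9954,-.0953]);w=np.array([.0953,.9954])
fr=lambda p,o:((p[:2]-o)@u,(p[:2]-o)@w)
for c in[(590,195),(586,260),(580,327)]: print('box',np.round(fr(f(c,.022),bay),4))
for n,a,b,k in(('br',(721,190),(710,371),.139),('tw',(661,218),(655,322),.079)):
    A,B=f(a,.009),f(b,.009); o=bay-k*w; v=A-B
    print(n,np.round(fr((A+B)/2,o),4),'ang',np.degrees(np.arctan2(v[:2]@w,v[:2]@u)).round(1))
```

```text
diff px since last 1
box [0.0723 0.0016]
box [0.0023 0.0004]
box [-0.0691  0.0011]
br [-0.0026 -0.0017] ang 0.2
tw [ 0.0016 -0.0001] ang 0.7
```

```bash
python3 -c "
from station import arm; print(arm.hand_in())"
```

```text
the job is handed in; nothing more can be done
None
```

The job is done and handed in at about 45 s of robot time; the hand-in gives no verdict.

- **Pressing the rims:** Four boxes were present. Three of them sank about 2.5–3 mm at 1–2 N, so they rock. The fourth barely moved at 24 N, so it is steady.
- **Boxes:** The three rocking boxes stand in the tray's bay, at about +72, +2 and −69 mm along it and within 2 mm of its centre line. The steady box stands on the board, within about 2 mm of its centre.
- **Tools:** The brush (hair end away from the robot) and the steel tweezers lie in their grooves. Both are within 3 mm of the middle and within 1° of the groove direction.
- **Bottles:** The three bottles were never approached or touched, and the last picture shows them in place.

No check failed or disagreed. These positions come from the top camera, which gives no depth, so upright and flat-on-the-floor were judged by eye. In the last picture the gripper was clear of everything.

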